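Take down the kiln stack and put its furniture away

TASK

Take the stack apart from the top down: first stand the small fired vase upright on the middle of the round plaster bat, then seat the T-shaped kiln prop in the T-shaped cutout, then the square bar prop in the smaller rectangular tray and last the flat kiln-shelf strip in the larger rectangular tray. Each prop and the strip must lie flat on the floor of its own tray, the vase must never be tipped over, and the raw clay bowl on the bench must be left where it is.

Things in the scene. Friction and masses are not known exactly. Their poses are not given: they have to be found in the camera images.
- vase_mid (a point): Small closed bud vase of fired red clay, top of the stack. Round: foot 30 mm across, widest 38 mm across at 28 mm above its foot, narrow neck 16 mm, 75 mm tall, 90 g. It stands about 8 mm from the centre of the T prop towards the T's head. Point: on its axis, half-way up (37.5 mm above its foot); z up.
- tee_mid (a point): T-shaped kiln prop of pale buff ceramic, second from the top, lying flat: 100 mm long overall (x), 40 mm high, about 260 g. Stem 28 mm wide, from x = -50 to +22 mm; crosspiece (head) 60 mm wide in y, from x = +22 to +50 mm. All sides vertical; best gripped across the stem. Point: middle of its length, half-way up (20 mm above its underside); x points along the stem to the head, z up.
- bar_mid (a point): Square bar prop of buff ceramic lying under the T prop: 140 mm long (x), 44 mm wide (y), 40 mm high, about 400 g. Point: its centre (20 mm above its underside); z up. Either way round is the same.
- strip_mid (a point): Flat kiln-shelf strip of grey-buff ceramic, bottom of the stack, lying on the bench: 180 mm long (x), 60 mm wide (y), 25 mm thick, about 450 g. Point: its centre (12.5 mm above its underside); z up. Either way round is the same.
- bat: The vase's place: fixed round white plaster bat, 100 mm across, flat top 15 mm above the bench. Origin: centre of its underside.
- tee_tray: The T prop's place: fixed dark wooden block 128 x 88 mm, top 17 mm above the bench, with a grey-floored T-shaped cutout 12 mm deep (floor 5 mm above the bench), 4 mm clear of the prop all round. Origin: centre of the underside, below the middle of the cutout's length; x points along the stem to the head, so the seated prop's centre is above the origin with x the same way.
- bar_tray: The square bar's place: fixed dark wooden tray with a rectangular recess 152 mm (x) by 56 mm (y), 176 x 80 mm outside; floor 5 mm and rim 15 mm above the bench. Origin: centre of its underside.
- strip_tray: The shelf strip's place: fixed dark wooden tray with a rectangular recess 192 mm (x) by 72 mm (y), 212 x 92 mm outside; floor 5 mm and rim 13 mm above the bench. Origin: centre of its underside.
- raw_bowl: Bystander: loose small bowl of raw grey clay, 86 mm across, 42 mm tall, standing at the far side of the bench, to be left alone. Origin: centre of its underside.
Not all that is in view belongs to the job. Leave any turquoise look-alike of the part that bears tee_mid alone.

How it is judged:
On the way, in this order (a step that is already met when the one before it is completed fails the run):
1. the vase stands upright on the middle of the round bat (horizontal distance between vase_mid and bat below 0.015 m and z of vase_mid in the frame of bat between 0.0485 and 0.0565 m and angle between vase_mid's own z axis and vertical below 0.1 rad), for 0.2 s.
2. the T prop is seated in the T cutout (horizontal distance between tee_mid and tee_tray below 0.01 m and z of tee_mid in the frame of tee_tray between 0.021 and 0.029 m and angle between the x axis of tee_mid and the x axis of tee_tray, either way round below 0.25 rad and angle between tee_mid's own z axis and vertical below 0.08 rad), for 0.2 s.
3. the square bar lies in the smaller rectangular tray (horizontal distance between bar_mid and bar_tray below 0.012 m and z of bar_mid in the frame of bar_tray between 0.021 and 0.029 m and angle between the x axis of bar_mid and the x axis of bar_tray, either way round below 0.3 rad and angle between bar_mid's own z axis and vertical below 0.08 rad), for 0.2 s.
4. the shelf strip lies in the larger rectangular tray (horizontal distance between strip_mid and strip_tray below 0.012 m and z of strip_mid in the frame of strip_tray between 0.0135 and 0.0215 m and angle between the x axis of strip_mid and the x axis of strip_tray, either way round below 0.3 rad and angle between strip_mid's own z axis and vertical below 0.08 rad), for 0.2 s.
At the end, for the whole second after the job is handed in: Vase upright (0.1 rad) on the bat within 15 mm of its middle; T prop, bar and strip flat on the floors of their own trays (centres within 10, 12, 12 mm; height within 4 mm); raw bowl within 20 mm of its start; all at rest (all of step 1 and all of step 2 and all of step 3 and all of step 4 and distance of raw_bowl from where it was at the start of the episode below 0.02 m and linear speed of each of vase, tee, bar, strip below 0.02 m/s); the robot touches nothing.
It fails at once if the vase is tipped over (more than 0.8 rad) (angle between vase_mid's own z axis and vertical above 0.8 rad).
It fails at once if the raw clay bowl is pushed away (more than 20 mm) (not (distance of raw_bowl from where it was at the start of the episode below 0.02 m)).
It also fails if it takes over 136 s, if anything falls off the work surface, if the arm or the gripper's body presses on something with over 40 N, if the wrist force passes 120 N, or if a joint passes its speed limit or range.

ROBOT

A 7-joint arm with a two-finger parallel gripper is mounted at the origin on the work surface. World frame = base frame: x ahead of the robot, y to its left, z up, the work surface at z = 0. Lengths are in m, angles in rad, forces in N, time in s.
With the tool pointing down it reaches from about 0.425 to 0.875 m from the base axis. Payload 4.7 kg.
Tool frame: the origin (TCP) lies at the very end of the fingers, on their centre line; the grasp point (between the pads) lies behind it (ctrl.tcp_to_grasp is the y of the grasp point in the tool frame, in m); y points along the fingers, x is the direction in which the jaws open and shut, and the axes are right-handed (so a half turn about y gives the same grasp; the last joint's range is limited). The gripper opens to 87 mm and grips with 3 to 60 N. Pads are 19 mm wide; open, the fingers measure 117 mm over their backs; the gripper's body (75 mm by 190 mm) begins 51 mm behind the grasp point.
Start: joints at [1.289, 0.321, -0.07, 1.45, 0.023, 1.371, -0.057], TCP at [0.189, -0.622, 0.195] pointing down, gripper open.
Joint ranges: [-2.86, 2.86], [-0.3, 2.09], [-1.38, 1.24], [0.06, 2.45], [-1.56, 4.7], [0.09, 2.05], [-2.69, 2.69]. Speed limits (rad/s): [2.57, 2.57, 3.14, 3.14, 3.14, 3.14, 3.14].

INTERFACE

Orientations are given as a rotation vector (axis times angle).
In Python, from bench import ctrl, get_image, workorder gives the robot as it stands.
- The arm moves only by the tool drive_tool, never from a script. Its argument "increments" is text: rows parted by semicolons, each of 5 numbers parted by spaces: the shift along the tool's x, y, z in mm, then the turn about the tool's y in degrees, then the closure in counts, from 0 (fully open) to 255 (shut). In form: tx ty tz yaw fingers; .... A call has 1 to 20 rows; each row shifts and turns the commanded pose from where the row before left it, along the tool's axes as they then stand; what a row does not reach is not made up. A row lasts 1/8 s, in which the tool goes at most 62.5 mm and 10.7 degrees, less where a joint would pass 70% of its speed; a pose out of reach is approached as far as the arm can. A call is refused whole if a number of a shift passes 62.5 or a number of a turn 10.7, either way. A call with a gripper value outside its range is refused whole. The fingers move at their own pace and stop on an object; "squeeze" is the grip in N (left out, the last holds). Time passes only in rows, so rows that do not move let the fingers close. It gives the time, the measured TCP pose, the force and the opening at its end, in the units of the state.
- ctrl.get_state(): the state, without advancing time (a new reading comes with each control period).
- get_image(name): name is "scene" or "top"; returns a dict with "img" (480x640x3 uint8, red, green, blue), "mtx" (3x3 intrinsics, pixels), "k1" (the pictures are not rectified: a ray, as slopes to the right and down, at radius r is drawn at 1 + k1 r^2 times it, then the intrinsics apply), "camera_from_world" (4x4, takes a point from world to camera coordinates). Camera axes: x right, y up, looking along -z (the intrinsics and any distortion apply to the point x, -y, -z); pixel columns grow to the right and rows downward; lengths in m; the calibration is good to about 2 mm. A picture is of the moment at which its call begins. There is no depth.
- workorder.close_job(): hands the job in, once; it reports no verdict.
The state is a dict: "time": time; "joint_positions": joint angles; "qd": joint speeds; "joint_torque": joint torques, N m; "position": TCP position; "tool_rot": TCP orientation; "ft_force": force on the tool from outside, world axes, zero at the start; "torque": the same for the moment, N m; "grip_width": opening from 0.0 (shut) to 1.0 (fully open).
Only numpy, scipy, OpenCV 4.12 (cv2) and the standard library are available. Lean on these libraries where they do the work, as an engineer would, in place of code of your own. Each camera call takes 0.05 s, during which the arm holds its last target.

## Working session

There is one attempt and no reset: what is moved stays moved. The work goes in short steps, Python scripts to look and compute and a tool call to move; the robot and the scene stay as the last step left them, time stands still between calls to the robot, and variables do not carry over. Pictures are saved under pics/ and viewed, and the job is handed in when it is done.

Besides the shell and the picture viewer there is one more tool, called after "Call:" as name(argument=value, ...) on one line, values as JSON. drive_tool: Moves the arm, as the interface text tells. Its arguments: {"type":"object","properties":{"increments":{"type":"string"},"squeeze":{"type":"number"}},"required":["increments"]}

```bash
ls; mkdir -p pics; python3 - <<'E'
from bench import ctrl, get_image, workorder
import cv2
print(ctrl.get_state(), ctrl.tcp_to_grasp)
for n in("scene","top"):
    d=get_image(n); cv2.imwrite(f"pics/{n}0.png",d["img"][:,:,::-1]); print(d["mtx"],d["k1"],d["camera_from_world"])
E
```

```text
pics
{'time': 0.0, 'joint_positions': array([ 1.28912703,  0.32180941, -0.07007482,  1.45171158,  0.02261973,
        1.37080944, -0.05693649]), 'qd': array([ 0.001618  , -0.00135352, -0.00113904, -0.00096815,  0.00038866,
        0.00038365,  0.0009479 ]), 'joint_torque': array([ 1.29491771e-03, -4.91288567e+01, -4.03579753e-01, -3.12533927e+01,
       -6.40462409e-02,  4.38146282e-02,  1.72934147e-04]), 'position': array([ 0.18921138, -0.62119412,  0.19425197]), 'tool_rot': array([-1.3336291 ,  0.98982346, -0.98710265]), 'ft_force': array([ 1.01918048,  0.24526438, -0.68743627]), 'torque': array([0.00948577, 0.01251486, 0.04132743]), 'grip_width': 0.9982815933079769} -0.0187
[[558.17371109   0.         328.13194199]
 [  0.         558.17371109 241.30733494]
 [  0.           0.           1.        ]] -0.10075222406039684 [[-0.48846136  0.87258025 -0.00303365  0.34488204]
 [-0.68819215 -0.38310073  0.61613748  0.3074156 ]
 [ 0.5364672   0.30304708  0.78763279 -1.59987019]
 [ 0.          0.          0.          1.        ]]
[[529.80820129   0.         325.70287723]
 [  0.         529.80820129 243.96166473]
 [  0.           0.           1.        ]] 0.03739827304354243 [[-0.00501507 -0.9997655  -0.02106619 -0.04837291]
 [ 0.99138254 -0.00772851  0.13077054 -0.59274168]
 [-0.13090269 -0.02022883  0.99118882 -1.57945436]
 [ 0.          0.          0.          1.        ]]
```

View pics/scene0.png

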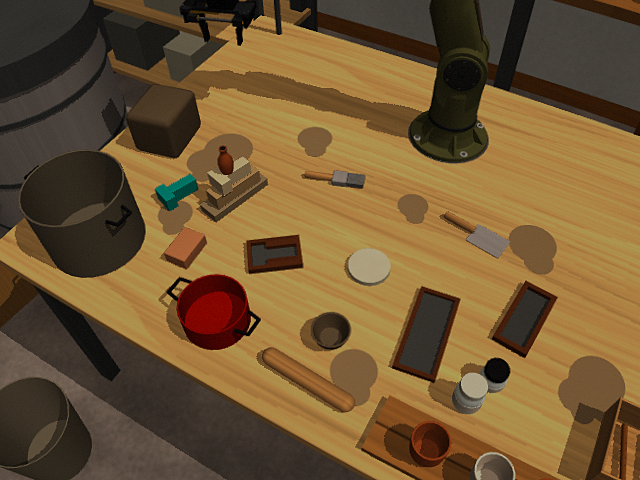

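View pics/top0.png

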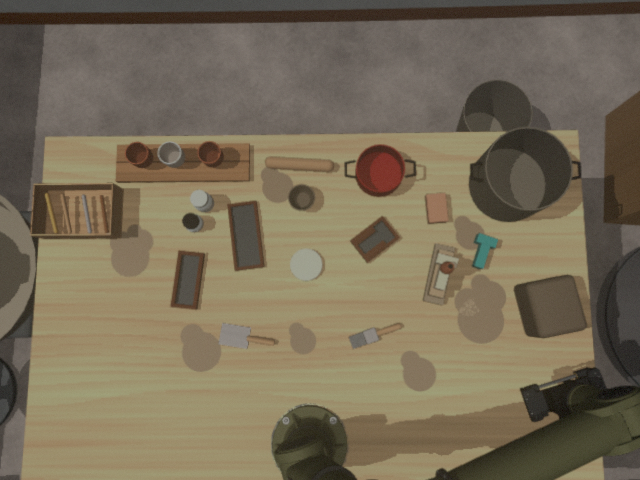

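```bash
cat > h.py <<'E'
import numpy as np, cv2
from bench import ctrl, get_image, workorder
from scipy.spatial.transform import Rotation as R
def grab(n,name=None):
    d=get_image(n)
    if name: cv2.imwrite("pics/"+name,d["img"][:,:,::-1])
    return d
def ray(d,px):
    px=np.atleast_2d(np.array(px,float)); K=d["mtx"]
    s=np.stack([(px[:,0]-K[0,2])/K[0,0],(px[:,1]-K[1,2])/K[1,1]],1)
    u=s.copy()
    for _ in range(20):
        u=s/(1+d["k1"]*(u**2).sum(1,keepdims=True))
    dc=np.stack([u[:,0],-u[:,1],-np.ones(len(u))],1)
    T=d["camera_from_world"]; Rm=T[:3,:3]
    return -Rm.T@T[:3,3], dc@Rm
def plane(d,px,z):
    o,v=ray(d,px); t=(z-o[2])/v[:,2]
    return (o+v*t[:,None])
def proj(d,P):
    P=np.atleast_2d(np.array(P,float)); T=d["camera_from_world"]
    c=P@T[:3,:3].T+T[:3,3]; u=np.stack([c[:,0]/-c[:,2],-c[:,1]/-c[:,2]],1)
    u=u*(1+d["k1"]*(u**2).sum(1,keepdims=True)); K=d["mtx"]
    return u*[K[0,0],K[1,1]]+[K[0,2],K[1,2]]
def tri(d1,p1,d2,p2):
    o1,v1=ray(d1,p1);o2,v2=ray(d2,p2);v1=v1[0];v2=v2[0]
    A=np.stack([v1,-v2],1); s=np.linalg.lstsq(A,o2-o1,rcond=None)[0]
    a=o1+v1*s[0];b=o2+v2*s[1]; return (a+b)/2,np.linalg.norm(a-b)
def crop(d,x0,y0,x1,y1,s,name):
    im=cv2.resize(d["img"][y0:y1,x0:x1],None,fx=s,fy=s,interpolation=cv2.INTER_CUBIC)[:,:,::-1]
    cv2.imwrite("pics/"+name,im)
E
python3 - <<'E'
from h import *
t=grab("top"); s=grab("scene")
crop(t,410,225,510,315,8,"t_stack.png"); crop(s,145,130,285,235,5.7,"s_stack.png")
crop(t,160,190,420,320,3,"t_tr.png"); crop(s,235,220,565,390,2.4,"s_tr.png")
E
```

```text
(no output)
```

View pics/t_stack.png

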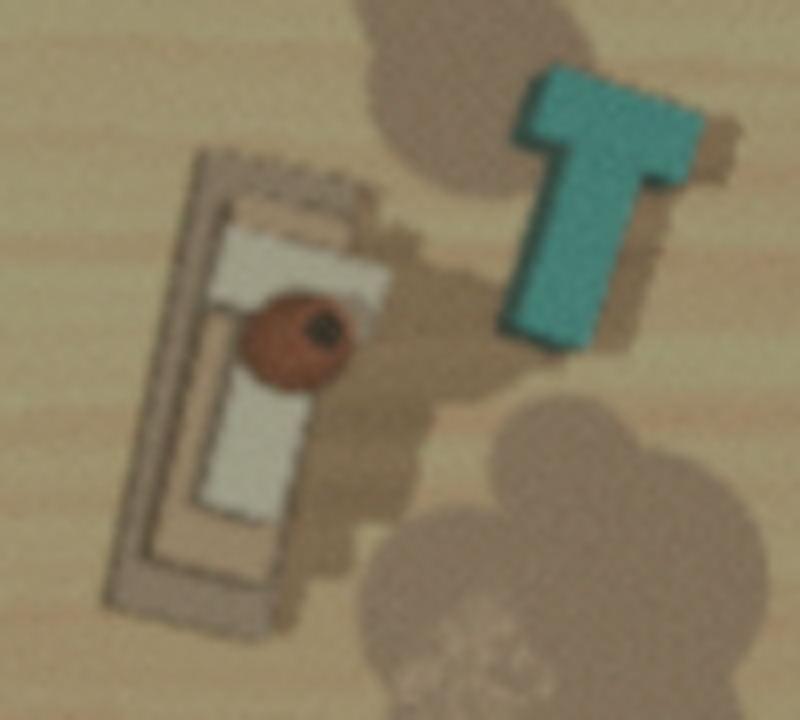

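View pics/s_stack.png

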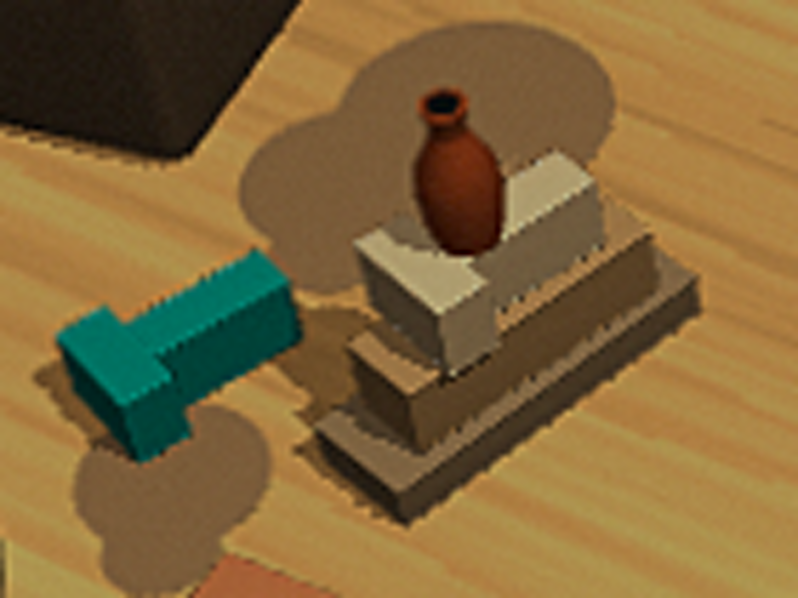

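View pics/t_tr.png

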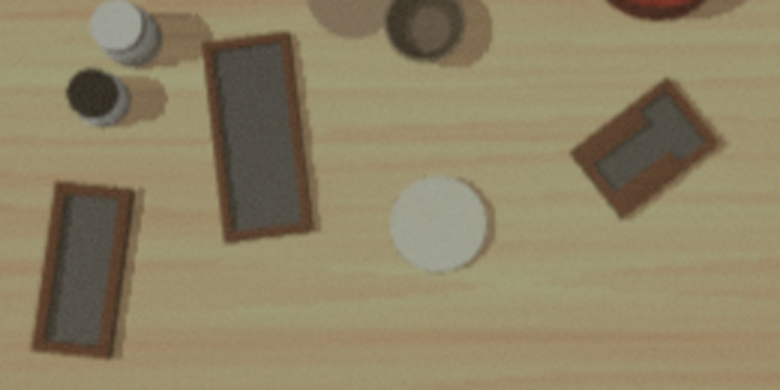

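View pics/s_tr.png

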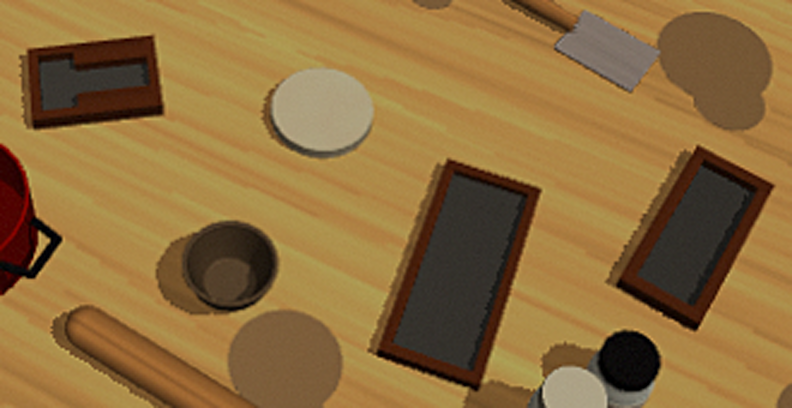

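```bash
cat >> h.py <<'E'
def maskinfo(d,lo,hi,box,minA=60):
    hsv=cv2.cvtColor(cv2.GaussianBlur(d["img"],(3,3),0),cv2.COLOR_RGB2HSV)
    m=cv2.inRange(hsv,np.array(lo),np.array(hi)); k=np.zeros_like(m); x0,y0,x1,y1=box; k[y0:y1,x0:x1]=m[y0:y1,x0:x1]
    return k
def rectfit(d,cnt,zt,zb=0.):
    """silhouette of a box: camera-facing edges lie at zb, far edges at zt"""
    c=cnt.reshape(-1,2)
    cam=ray(d,[[320,240]])[0][:2]
    P=plane(d,c,zt)[:,:2]; B=plane(d,c,zb)[:,:2]
    (cx,cy),(w,h),a=cv2.minAreaRect((P*1000).astype(np.float32))
    C=np.array([cx,cy])/1000; a=np.deg2rad(a); 
    if w<h: a+=np.pi/2; w,h=h,w
    w/=1000;h/=1000
    ex=np.array([np.cos(a),np.sin(a)]);ey=np.array([-ex[1],ex[0]])
    out={}
    for nm,n,t,hw,ht in (("x+",ex,ey,w/2,h/2),("x-",-ex,ey,w/2,h/2),("y+",ey,ex,h/2,w/2),("y-",-ey,ex,h/2,w/2)):
        facing=n@(cam-C)>0
        Q=B if facing else P
        q=Q-C; s=(np.abs(q@t)<0.6*ht)&(q@n>0.55*hw)
        vx,vy,x0,y0=cv2.fitLine(Q[s].astype(np.float32),cv2.DIST_HUBER,0,1e-4,1e-4).ravel()
        L=np.array([vx,vy]); nn=np.array([vy,-vx]); 
        if nn@n<0: nn=-nn
        out[nm]=(nn,nn@np.array([x0,y0]),np.degrees(np.arctan2(L[1],L[0]))%180)
    def X(a,b): return np.linalg.solve(np.array([out[a][0],out[b][0]]),[out[a][1],out[b][1]])
    cs=np.array([X("x+","y+"),X("x-","y+"),X("x-","y-"),X("x+","y-")])
    L=[np.linalg.norm(cs[0]-cs[1]),np.linalg.norm(cs[2]-cs[3])];W=[np.linalg.norm(cs[1]-cs[2]),np.linalg.norm(cs[0]-cs[3])]
    print("ctr",cs.mean(0).round(4),"L",np.round(L,4),"W",np.round(W,4),"angs",[round(float(out[k][2]),1) for k in out])
    return cs,out
E
python3 - <<'E'
from h import *
t=grab("top"); s=grab("scene")
for d in (t,s): print(ray(d,[[320,240]])[0])
hs=lambda d:cv2.cvtColor(d["img"],cv2.COLOR_RGB2HSV)
for d,pts in((t,[(232,235),(246,235),(185,255),(300,230),(375,240),(360,235),(270,240),(306,265),(255,270),(447,268),(440,250),(430,290),(445,298)]),(s,[(455,330),(427,330),(370,330),(410,370),(272,240),(275,266),(370,265),(225,160),(240,172),(236,185),(230,192),(230,205)])):
    for p in pts: print(p,hs(d)[p[1]-1:p[1]+2,p[0]-1:p[0]+2].reshape(-1,3).mean(0).round())
E
```

```text
[ 0.38063633 -0.08489309  1.64203163]
[1.23830044 0.30166988 1.07174619]
(232, 235) [ 13. 121.  90.]
(246, 235) [20. 35. 81.]
(185, 255) [16. 71. 80.]
(300, 230) [ 24.  71. 157.]
(375, 240) [23. 39. 83.]
(360, 235) [ 13. 127.  93.]
(270, 240) [ 25.  70. 157.]
(306, 265) [ 33.  26. 160.]
(255, 270) [ 23.  74. 154.]
(447, 268) [ 11. 132. 110.]
(440, 250) [ 18.  78. 137.]
(430, 290) [ 18.  83. 129.]
(445, 298) [ 18.  89. 120.]
(455, 330) [ 18. 157. 174.]
(427, 330) [21. 46. 52.]
(370, 330) [ 22. 141. 174.]
(410, 370) [ 10. 215.  69.]
(272, 240) [ 10. 214.  67.]
(275, 266) [  9. 222.  59.]
(370, 265) [ 21.  71. 173.]
(225, 160) [  9. 221. 108.]
(240, 172) [ 17. 112. 111.]
(236, 185) [ 16. 145. 134.]
(230, 192) [ 17. 143.  83.]
(230, 205) [ 16. 126.  93.]
```

```bash
cat > trays.py <<'E'
from h import *
t=grab("top"); s=grab("scene")
def cnt(d,box,top):
    if top: m=maskinfo(d,(0,95,0),(15,255,125),box)|maskinfo(d,(0,0,0),(180,62,100),box)
    else: m=maskinfo(d,(0,150,0),(15,255,135),box)|maskinfo(d,(0,0,0),(180,110,85),box)
    m=cv2.morphologyEx(m,cv2.MORPH_CLOSE,np.ones((3,3)))
    c,_=cv2.findContours(m,cv2.RETR_EXTERNAL,cv2.CHAIN_APPROX_NONE); c=max(c,key=cv2.contourArea)
    return c,m
B={"strip":((222,195,270,275),(385,280,465,385),.013),"bar":((165,245,212,315),(488,275,560,360),.015),"tee":((345,212,405,266),(238,228,308,278),.017)}
for n,(bt,bs,z) in B.items():
    for d,b,tp in((t,bt,True),(s,bs,False)):
        c,m=cnt(d,b,tp); print(n,tp,end=" "); cs,o=rectfit(d,c,z)
        im=d["img"][:,:,::-1].copy(); cv2.drawContours(im,[c],-1,(0,255,0),1)
        x0,y0,x1,y1=b; cv2.imwrite(f"pics/c_{n}_{tp}.png",cv2.resize(im[y0-5:y1+5,x0-5:x1+5],None,fx=5,fy=5,interpolation=cv2.INTER_NEAREST))
for d,b,tp in((t,(280,240,335,290),1),(s,(335,235,405,295),0)):
    m=maskinfo(d,(0,0,100),(180,55 if tp else 100,255),b); m=cv2.morphologyEx(m,cv2.MORPH_OPEN,np.ones((3,3)))
    c,_=cv2.findContours(m,cv2.RETR_EXTERNAL,cv2.CHAIN_APPROX_NONE); c=max(c,key=cv2.contourArea).reshape(-1,2)
    P=plane(d,c,.015)[:,:2]; e=cv2.fitEllipse((P*1000).astype(np.float32)); print("bat",e)
E
python3 trays.py; cd pics; python3 -c "
import cv2,numpy as np
fs=['c_%s_%s.png'%(n,t) for n in('strip','bar','tee') for t in (True,False)]
ims=[cv2.imread(f) for f in fs]
H=540;W=800
ims=[cv2.resize(i,(260,260)) for i in ims]
cv2.imwrite('cc.png',np.vstack([np.hstack(ims[0::2]),np.hstack(ims[1::2])]))"
```

```text
strip True ctr [0.6273 0.199 ] L [0.2023 0.2033] W [0.0858 0.0862] angs [97.7, 97.0, 6.7, 6.6]
strip False ctr [0.625 0.199] L [0.2063 0.2091] W [0.0924 0.0911] angs [98.2, 96.5, 6.8, 7.2]
bar True ctr [0.489  0.3774] L [0.17   0.1687] W [0.075  0.0715] angs [82.0, 83.0, 173.0, 174.2]
bar False ctr [0.4877 0.3769] L [0.1749 0.1739] W [0.0803 0.0802] angs [82.6, 83.3, 173.9, 173.9]
tee True ctr [ 0.6111 -0.2045] L [0.1222 0.1206] W [0.0823 0.0796] angs [35.7, 36.9, 126.7, 128.0]
tee False ctr [ 0.6095 -0.2034] L [0.127 0.128] W [0.0826 0.0833] angs [38.2, 37.5, 127.0, 126.7]
bat ((533.2096557617188, 10.897027015686035), (97.32878112792969, 99.59034729003906), 86.67243957519531)
bat ((534.0867919921875, 12.480796813964844), (95.96906280517578, 100.92017364501953), 139.96197509765625)
```

View pics/cc.png

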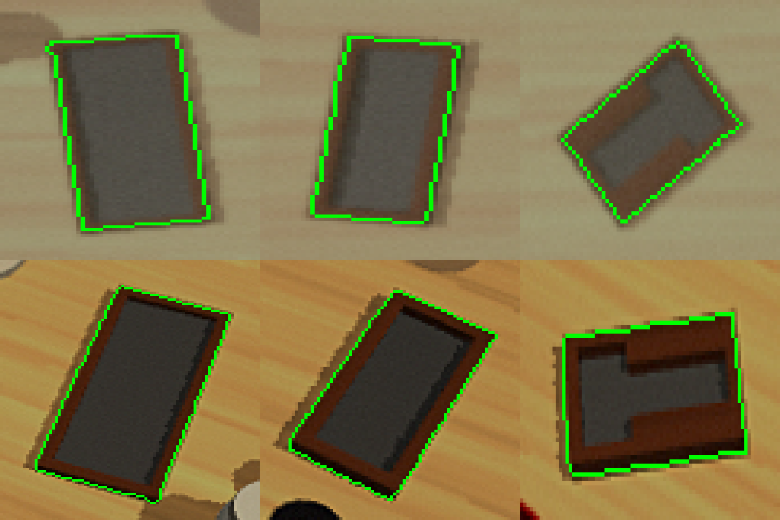

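```bash
cat >> h.py <<'E'
def kabsch(M,P):
    M=np.array(M);P=np.array(P)[:,:2]; mc,pc=M.mean(0),P.mean(0); a=M-mc;b=P-pc
    th=np.arctan2((a[:,0]*b[:,1]-a[:,1]*b[:,0]).sum(),(a*b).sum())
    Rm=np.array([[np.cos(th),-np.sin(th)],[np.sin(th),np.cos(th)]]); o=pc-Rm@mc
    res=P-(M@Rm.T+o); return o,np.degrees(th),np.linalg.norm(res,axis=1)*1000
E
cat > stack.py <<'E'
from h import *
t=grab("top"); s=grab("scene")
T=lambda p:np.array(p)/8.-0.5+.0625+[410,225]; S=lambda p:np.array(p)/5.7-0.5+.09+[145,130]
# tee model corners (m)
a=[-.05,-.014];b=[-.05,.014];hl=[.05,.03];hr=[.05,-.03];hli=[.022,.03];hri=[.022,-.03]
print("tee T",kabsch([b,a,hl,hr,hli],plane(t,T([(200,503),(272,522),(228,226),(392,268),(208,300)]),.105)))
# scene: image right-down side is ... print points
print(plane(s,S([(556,152),(595,183),(355,242),(440,312),(490,280)]),.105).round(4))
print(plane(t,T([(200,503),(272,522),(228,226),(392,268),(208,300)]),.105).round(4))
# bar top z=.065
print("bar T",plane(t,T([(150,556),(268,585),(240,195),(348,222)]),.065).round(4))
print("bar S",plane(s,S([(350,347),(412,390),(653,234),(600,190)]),.065).round(4))
print("strip T",plane(t,T([(108,605),(270,640),(200,150),(378,185)]),.025).round(4))
print("strip S",plane(s,S([(317,425),(400,486),(698,277),(640,235)]),.025).round(4))
E
python3 stack.py
```

```text
tee T (array([ 0.49923878, -0.39386762]), np.float64(-16.812171201255225), array([0.50401694, 1.32496732, 0.60777873, 1.37386342, 0.70930825]))
[[ 0.4482 -0.3915  0.105 ]
 [ 0.4562 -0.3652  0.105 ]
 [ 0.5363 -0.4359  0.105 ]
 [ 0.5524 -0.3786  0.105 ]
 [ 0.5268 -0.371   0.105 ]]
[[ 0.455  -0.3662  0.105 ]
 [ 0.4481 -0.3917  0.105 ]
 [ 0.5552 -0.3796  0.105 ]
 [ 0.5395 -0.4379  0.105 ]
 [ 0.5283 -0.3715  0.105 ]]
bar T [[ 0.4375 -0.3546  0.065 ]
 [ 0.4267 -0.3974  0.065 ]
 [ 0.5713 -0.3921  0.065 ]
 [ 0.5609 -0.4316  0.065 ]]
bar S [[ 0.5603 -0.429   0.065 ]
 [ 0.5677 -0.3899  0.065 ]
 [ 0.4384 -0.3513  0.065 ]
 [ 0.4265 -0.3882  0.065 ]]
strip T [[ 0.4206 -0.3451  0.025 ]
 [ 0.4073 -0.4053  0.025 ]
 [ 0.5936 -0.3852  0.025 ]
 [ 0.5796 -0.4522  0.025 ]]
strip S [[ 0.5786 -0.4421  0.025 ]
 [ 0.5896 -0.3881  0.025 ]
 [ 0.42   -0.3435  0.025 ]
 [ 0.4101 -0.3822  0.025 ]]
```

```bash
python3 - <<'E'
from h import *
t=grab("top"); s=grab("scene")
T=lambda p:np.array(p)/8.-0.5+.0625+[410,225]; S=lambda p:np.array(p)/5.7-0.5+.09+[145,130]
print(tri(t,T((324,328)),s,S((443,103))), plane(t,T((324,328)),.18),plane(s,S((443,103)),.18))
st=ctrl.get_state(); M=R.from_rotvec(st["tool_rot"]).as_matrix(); print(M.round(3))
# neighbours height: pot rim, jars
for n,p,q in(("whitecap",(200,199),(474,384)),("blackcap",(191,221),(497,367)),("bowl",(302,196),(331,328))):
    print(n,tri(t,p,s,q))
print("bowl/pot rim", [plane(t,(380,170),z).round(3) for z in(0,.08)])
E
```

```text
(array([ 0.51026499, -0.39518284,  0.1824622 ]), np.float64(0.002454227033290596)) [[ 0.51114414 -0.39678025  0.18      ]] [[ 0.50783671 -0.39588138  0.18      ]]
[[ 0.292 -0.     0.957]
 [-0.957 -0.     0.292]
 [ 0.    -1.    -0.   ]]
whitecap (array([0.72706342, 0.32862853, 0.07588785]), np.float64(0.004080461789691672))
blackcap (array([0.66282111, 0.35762053, 0.06016922]), np.float64(0.0024159754011888637))
bowl (array([0.7391733 , 0.02231154, 0.04812203]), np.float64(0.005658971712991486))
bowl/pot rim [array([[ 0.833, -0.225,  0.   ]]), array([[ 0.811, -0.218,  0.08 ]])]
```

Call:
drive_tool(increments="0 -30 0 0 0; 0 -30 0 0 0; -12.2 0 37.1 0 0; -12.2 0 37.1 0 0; -12.2 0 37.1 0 0; -12.2 0 37.1 0 0; -12.2 0 37.1 0 0; -12.2 0 37.1 0 0; -12.2 0 37.1 0 0; -12.2 0 37.1 0 0; -12.2 0 37.1 0 0; -12.2 0 37.1 0 0; 0 0 0 0 0; 0 0 0 0 0", squeeze=15)

```text
time: 2.35
position: [0.5081, -0.3976, 0.2553]
tool_rot: [-1.336, 0.989, -0.989]
ft_force: [-0.1, -0.4, 0.3]
grip_width: 0.999
```

```bash
cat > go.py <<'E'
import sys
from h import *
def go(x,y,z,ang=None):
    st=ctrl.get_state(); M=R.from_rotvec(st["tool_rot"]).as_matrix(); p=st["position"]
    cur=np.degrees(np.arctan2(M[1,0],M[0,0]))
    print("t",round(st["time"],2),"pos",p.round(4),"jawang",round(cur,2),"tilt",M[2,:].round(3),"grip",round(st["grip_width"],3),"F",st["ft_force"].round(1),"j7",st["joint_positions"].round(2))
    if ang is not None:
        dy=-(ang-cur); dy=(dy+180)%360-180; print("yaw about tool y deg",round(dy,2))
        Mx=R.from_euler('z',-dy,degrees=True).as_matrix()@M   # after turning
        print("after turn shift mm",(1000*Mx.T@(np.array([x,y,z])-p)).round(1))
    print("shift now mm",(1000*M.T@(np.array([x,y,z])-p)).round(1))
a=[float(v) for v in sys.argv[1:]]
go(*a)
E
python3 go.py 0.508 -0.396 0.119 73.7; python3 -c "
from h import *
t=grab('top','t1.png')"
```

```text
t 2.35 pos [ 0.5081 -0.3976  0.2553] jawang -73.08 tilt [ 0.    -1.    -0.001] grip 0.999 F [-0.1 -0.4  0.3] j7 [ 0.84  0.31 -0.28  1.36  0.09  1.49 -0.71]
yaw about tool y deg -146.78
after turn shift mm [  1.5 136.3   0.7]
shift now mm [ -1.7 136.3   0.5]
```

View pics/t1.png

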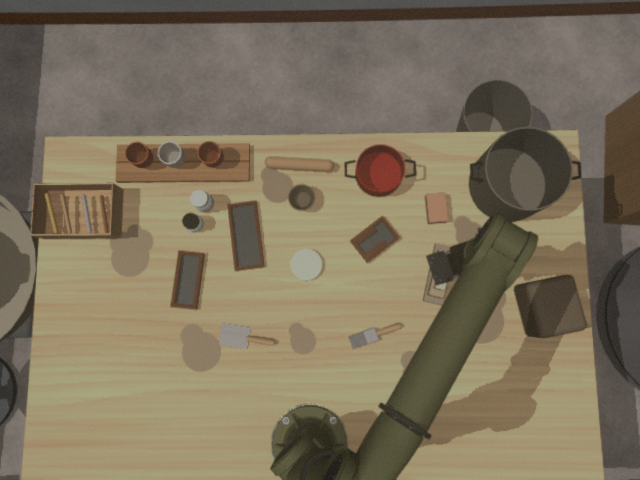

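Call:
drive_tool(increments="-1.7 20 0.5 0 0; 0 20 0 0 0; 0 20 0 0 0; 0 20 0 0 0; 0 15 0 0 0; 0 15 0 0 0; 0 15 0 0 0; 0 11 0 0 0; 0 0 0 0 0")

```text
time: 3.52
position: [0.5082, -0.3948, 0.1182]
tool_rot: [-1.335, 0.99, -0.987]
ft_force: [-0.1, -0.2, 0.1]
grip_width: 0.998
```

```bash
python3 go.py 0.508 -0.396 0.119 73.7; python3 -c "
from h import *
t=grab('scene'); crop(t,145,90,285,230,4,'s2.png')"
```

```text
t 3.52 pos [ 0.5082 -0.3948  0.1182] jawang -73.05 tilt [-0.001 -1.    -0.001] grip 0.998 F [-0.1 -0.2  0.1] j7 [ 0.84  0.37 -0.28  1.56  0.11  1.23 -0.73]
yaw about tool y deg -146.75
after turn shift mm [-1.2 -0.8 -0.1]
shift now mm [ 1.1 -0.8 -0.6]
```

View pics/s2.png

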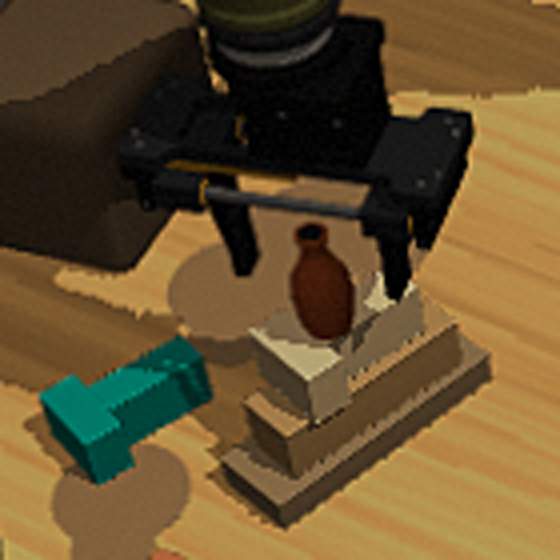

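The vase stands mid-way between the fingertips (tips at crop px (245,272) and (395,297), vase at (323,285)). Closing.

Call:
drive_tool(increments="0 0 0 0 60; 0 0 0 0 100; 0 0 0 0 130; 0 0 0 0 160; 0 0 0 0 190; 0 0 0 0 220; 0 0 0 0 220; 0 0 0 0 220", squeeze=15)

```text
time: 4.58
position: [0.5087, -0.3952, 0.1193]
tool_rot: [-1.335, 0.989, -0.989]
ft_force: [-0.2, -0.6, -0.8]
grip_width: 0.373
```

```bash
python3 go.py 0.5335 0.0115 0.20; python3 -c "
from h import *
t=grab('scene'); crop(t,145,90,285,230,4,'s3.png')"
```

```text
t 4.58 pos [ 0.5087 -0.3952  0.1193] jawang -73.05 tilt [ 0. -1. -0.] grip 0.373 F [-0.2 -0.6 -0.8] j7 [ 0.84  0.37 -0.28  1.56  0.11  1.23 -0.73]
shift now mm [-381.8  -80.7  142.2]
```

View pics/s3.png

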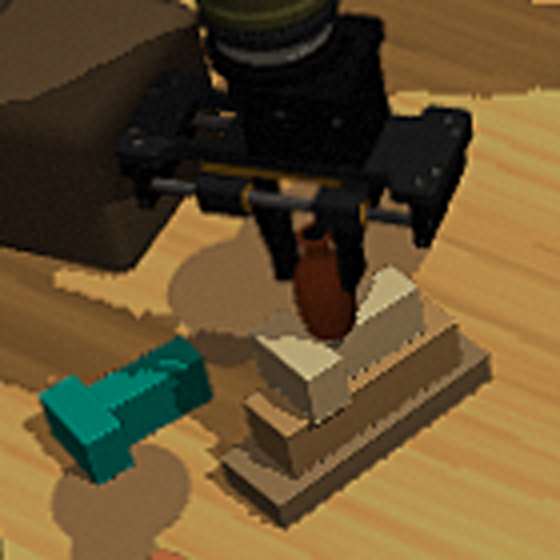

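```bash
python3 -c "
from h import *
s=grab('scene'); p=ctrl.get_state()['position']; M=R.from_rotvec(ctrl.get_state()['tool_rot']).as_matrix()
im=cv2.resize(s['img'][130:200,190:260],None,fx=8,fy=8,interpolation=cv2.INTER_CUBIC)[:,:,::-1].copy()
def dot(P,c):
    q=(proj(s,P)[0]-[190,130]+.5)*8; cv2.circle(im,tuple(int(v) for v in q),4,c,-1)
for z in (.105,.133,.18): dot([p[0],p[1],z],(0,255,0))
for k in(-1,1):
  for j in (-1,1): dot(p+M[:,0]*k*.0163+M[:,2]*j*.0095,(255,0,0))
cv2.imwrite('pics/s4.png',im)"
```

```text
(no output)
```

View pics/s4.png

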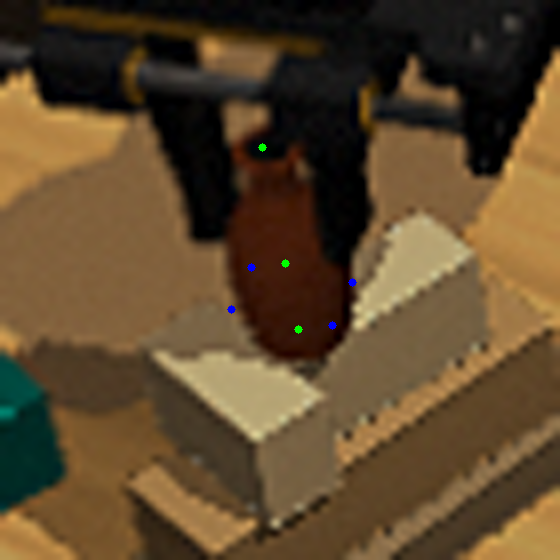

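```bash
python3 -c "
from h import *
s=grab('scene'); im=cv2.imread('pics/s2.png'); M=R.from_rotvec(ctrl.get_state()['tool_rot']).as_matrix()
im=cv2.resize(im,None,fx=1.4,fy=1.4,interpolation=cv2.INTER_CUBIC)
p=np.array([.5082,-.3948,.1182])
def dot(P,c):
    q=(proj(s,P)[0]-[145,90]+.5)*5.6; cv2.circle(im,tuple(int(v) for v in q),3,c,-1)
for h,c in((0,(255,0,0)),(.0187,(0,255,0)),(.07,(0,255,255))):
 for k in(-.0435,-.0585,.0435,.0585):
  for j in (-1,1): dot(p+M[:,0]*k+M[:,2]*j*.0095-M[:,1]*h,c)
cv2.imwrite('pics/s5.png',im)"
```

```text
(no output)
```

View pics/s5.png

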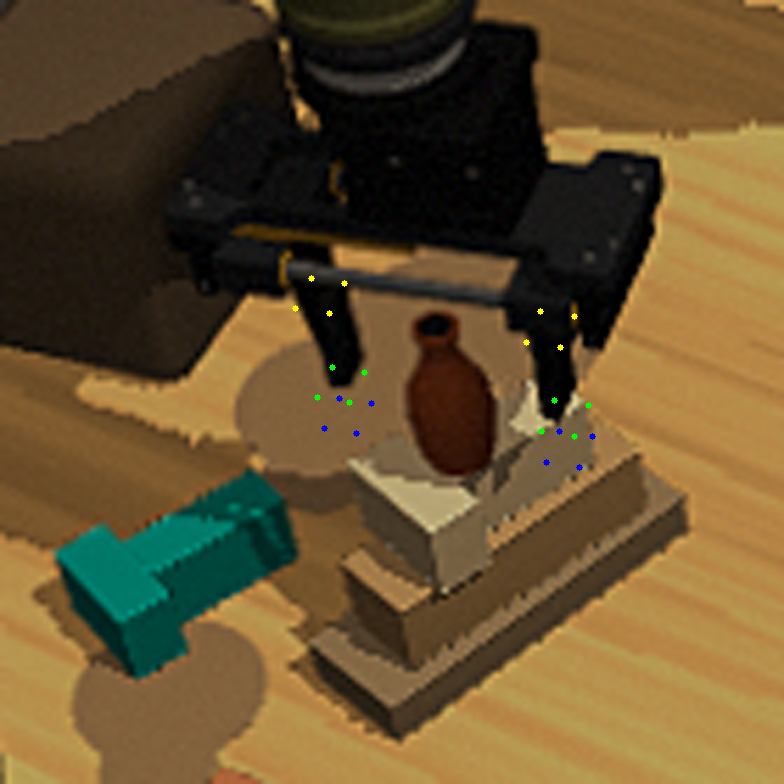

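Call:
drive_tool(increments="0 0 0 0 120; 0 0 0 0 100; 0 0 0 0 100; 0 3 0 0 100; 0 3.5 0 0 100; 0 0 0 0 100; 0 0 0 0 160; 0 0 0 0 200; 0 0 0 0 220; 0 0 0 0 220; 0 0 0 0 220", squeeze=15)

```text
time: 6.1
position: [0.5089, -0.3953, 0.113]
tool_rot: [-1.335, 0.988, -0.989]
ft_force: [0.9, 0.3, 0.6]
grip_width: 0.408
```

```bash
python3 go.py 0.5335 0.0115 0.20; python3 -c "
from h import *
t=grab('scene'); crop(t,190,130,260,200,8,'s6.png')"
```

```text
t 6.1 pos [ 0.5089 -0.3953  0.113 ] jawang -73.05 tilt [ 0. -1.  0.] grip 0.408 F [0.9 0.3 0.6] j7 [ 0.84  0.37 -0.28  1.56  0.11  1.22 -0.73]
shift now mm [-381.9  -87.2  142.2]
```

View pics/s6.png

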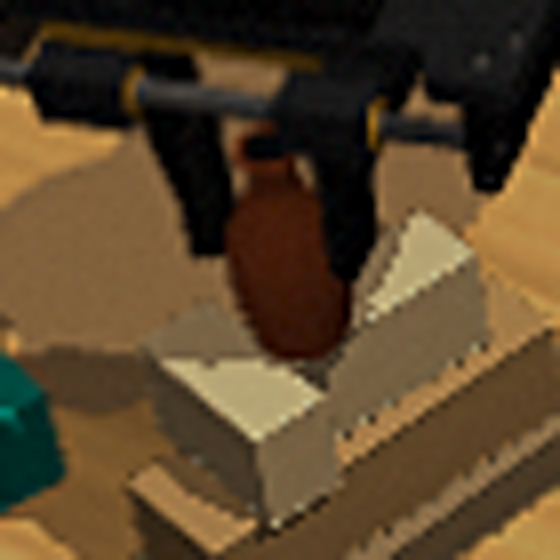

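Call:
drive_tool(increments="0 -2 0 0 230; 0 -4 0 0 230; 0 -8 0 0 230; 0 -12 0 0 230; 0 -15 0 0 230; 0 -15 0 0 230; 0 -15 0 0 230; 0 -15 0 0 230; 0 -10 0 0 230; 0 0 0 0 230", squeeze=20)

```text
time: 7.4
position: [0.5092, -0.3955, 0.2099]
tool_rot: [-1.335, 0.987, -0.99]
ft_force: [0.6, 0.3, -0.7]
grip_width: 0.401
```

```bash
python3 go.py 0.5335 0.0115 0.20; python3 -c "
from h import *
t=grab('scene'); crop(t,150,70,290,210,4,'s7.png')"
```

```text
t 7.4 pos [ 0.5092 -0.3955  0.2099] jawang -73.05 tilt [ 0.001 -1.     0.001] grip 0.401 F [ 0.6  0.3 -0.7] j7 [ 0.84  0.32 -0.28  1.44  0.09  1.4  -0.72]
shift now mm [-382.2    9.5  141.9]
```

View pics/s7.png

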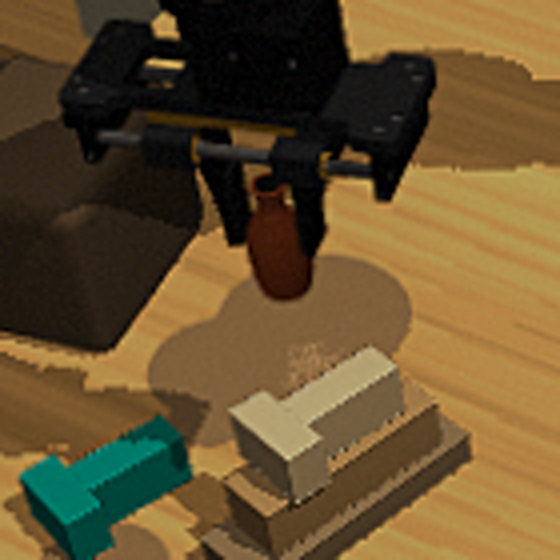

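Call:
drive_tool(increments="-6 0 2.2 0 230; -14 0 5.2 0 230; -20 0 7.4 0 230; -22 0 8.2 0 230; -22 0 8.2 0 230; -22 0 8.2 0 230; -22 0 8.2 0 230; -22 0 8.2 0 230; -22 0 8.2 0 230; -22 0 8.2 0 230; -22 0 8.2 0 230; -22 0 8.2 0 230; -22 0 8.2 0 230; -22 0 8.2 0 230; -22 0 8.2 0 230; -22 0 8.2 0 230; -22 0 8.2 0 230; -20 0 7.4 0 230; -10 0 3.7 0 230; -4 0 1.5 0 230")

```text
time: 9.95
position: [0.5333, 0.0123, 0.2088]
tool_rot: [-1.335, 0.988, -0.988]
ft_force: [0.9, -0.6, -1.0]
grip_width: 0.401
```

```bash
python3 go.py 0.5335 0.0115 0.024
```

```text
t 9.95 pos [0.5333 0.0123 0.2088] jawang -73.01 tilt [ 0. -1. -0.] grip 0.401 F [ 0.9 -0.6 -1. ] j7 [ 0.46  0.1  -0.57  1.7   0.05  1.36 -1.39]
shift now mm [  0.7 184.8  -0. ]
```

Call:
drive_tool(increments="0 10 0 0 230; 0 20 0 0 230; 0 20 0 0 230; 0 20 0 0 230; 0 20 0 0 230; 0 20 0 0 230; 0 20 0 0 230; 0 15 0 0 230; 0 13 0 0 230; 0 10 0 0 230; 0 8 0 0 230; 0 4 0 0 230; 0 0 0 0 230; 0 0 0 0 230")

```text
time: 11.7
position: [0.5338, 0.0117, 0.0292]
tool_rot: [-1.334, 0.988, -0.989]
ft_force: [0.4, -0.9, -0.7]
grip_width: 0.403
```

```bash
python3 go.py 0.5335 0.0115 0.024;  python3 -c "
from h import *
t=grab('scene'); crop(t,310,190,430,300,5,'s8.png')"
```

```text
t 11.7 pos [0.5338 0.0117 0.0292] jawang -73.05 tilt [ 0.    -1.     0.001] grip 0.403 F [ 0.4 -0.9 -0.7] j7 [ 0.42  0.27 -0.55  1.91  0.17  1.01 -1.48]
shift now mm [ 0.1  5.2 -0.4]
```

View pics/s8.png

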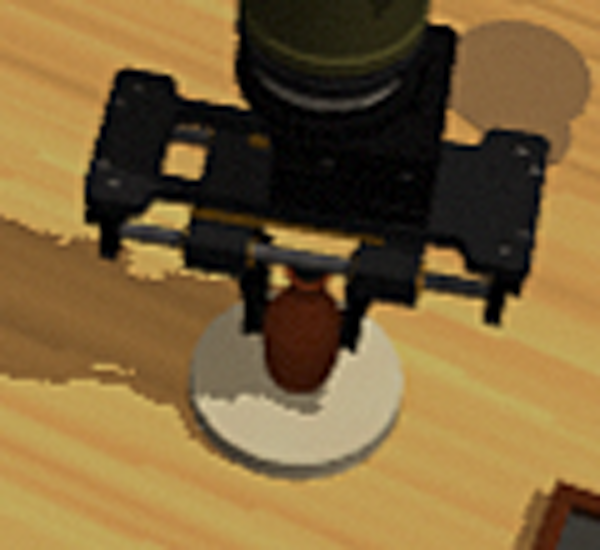

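Call:
drive_tool(increments="0 2 0 0 230; 0 1 0 0 230; 0 1 0 0 230; 0 1 0 0 230; 0 0 0 0 230; 0 0 0 0 230")

```text
time: 12.5
position: [0.5334, 0.0117, 0.0238]
tool_rot: [-1.335, 0.989, -0.989]
ft_force: [0.2, 0.4, -0.5]
grip_width: 0.402
```

Call:
drive_tool(increments="0 1 0 0 230; 0 0.7 0 0 230; 0 0 0 0 230; 0 0 0 0 230")

```text
time: 13.0
position: [0.5338, 0.0117, 0.0229]
tool_rot: [-1.335, 0.988, -0.989]
ft_force: [-1.7, -0.8, 5.3]
grip_width: 0.401
```

Contact (5 N). Open gradually and rise.

Call:
drive_tool(increments="0 0 0 0 140; 0 0 0 0 120; 0 0 0 0 100; 0 0 0 0 60; 0 0 0 0 0; 0 0 0 0 0; 0 -5 0 0 0; 0 -10 0 0 0; 0 -20 0 0 0; 0 -25 0 0 0; 0 -30 0 0 0; 0 -30 0 0 0; 0 -30 0 0 0; 0 -30 0 0 0; 0 0 0 0 0")

```text
time: 14.88
position: [0.5353, 0.012, 0.2056]
tool_rot: [-1.332, 0.984, -0.992]
ft_force: [-0.2, -0.6, 0.0]
grip_width: 0.997
```

```bash
python3 go.py 0.503 -0.3935 0.20 73.7;  python3 -c "
from h import *
t=grab('scene'); crop(t,310,160,430,300,4,'s9.png')"
```

```text
t 14.88 pos [0.5353 0.012  0.2056] jawang -73.04 tilt [ 0.002 -1.     0.006] grip 0.997 F [-0.2 -0.6  0. ] j7 [ 0.46  0.1  -0.57  1.71  0.06  1.34 -1.39]
yaw about tool y deg -146.74
after turn shift mm [-398.3    4.2  -82.8]
shift now mm [ 378.4    5.7 -149.2]
```

View pics/s9.png

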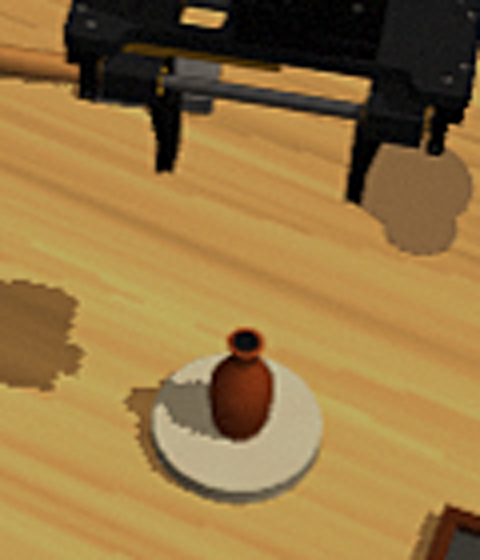

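```bash
python3 -c "
from h import *
t=grab('top','t10.png'); crop(t,415,235,475,310,8,'t10c.png')
t=grab('scene'); crop(t,190,150,280,225,8,'s10c.png')"
```

```text
(no output)
```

View pics/t10c.png

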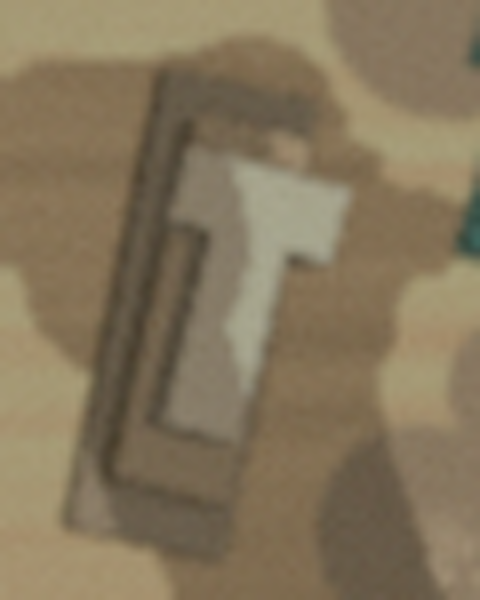

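View pics/s10c.png

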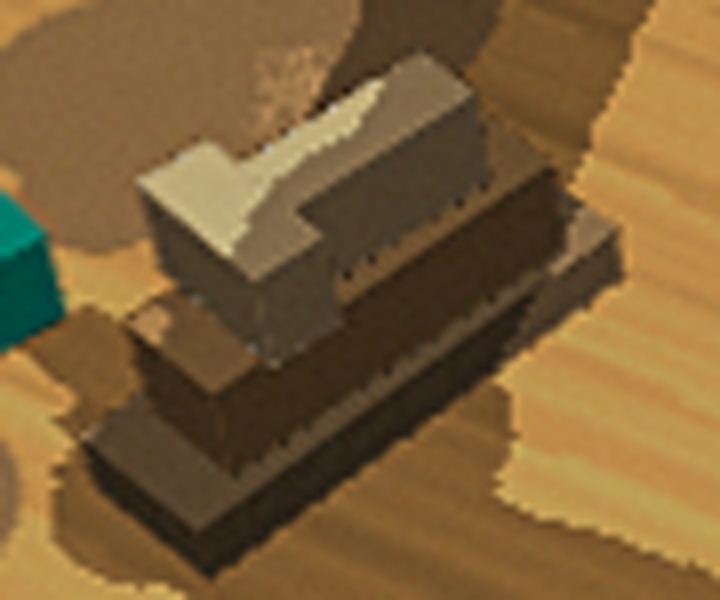

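```bash
python3 -c "
from h import *
t=grab('top');s=grab('scene')
a=[-.05,-.014];b=[-.05,.014];hl=[.05,.03];hr=[.05,-.03];hli=[.022,.03];hri=[.022,-.03];il=[.022,.014];ir=[.022,-.014]
f=lambda p,o:np.array(p)/8.-.5+np.array(o)
print(kabsch([b,a,hl,hr,hri,ir,hli,il],plane(t,f([(159,423),(238,443),(186,146),(351,186),(332,268),(290,258),(169,218),(207,228)],(415,235)),.105)))
print(kabsch([a,b,hr,hl,hli,il,ir,hri],plane(s,f([(421,52),(473,95),(137,182),(255,278),(324,238),(298,215),(240,160),(208,138)],(190,150)),.105)))
# vase on bat
"
```

```text
(array([ 0.4992568 , -0.39395811]), np.float64(-16.467186615110386), array([0.65649982, 0.68548941, 0.75706323, 1.7581037 , 1.30028329,
       2.23860252, 0.43064316, 1.89382609]))
(array([ 0.49843575, -0.39322432]), np.float64(-16.79554361716398), array([0.95073133, 1.64503315, 0.67121769, 2.37966096, 0.82037841,
       2.61793192, 1.54380123, 0.22257093]))
```

```bash
python3 -c "
from h import *
st=ctrl.get_state();p=st['position'];M=R.from_rotvec(st['tool_rot']).as_matrix();print(p)
for n,o,k in(('top',(270,200),8),('scene',(310,150),5)):
    s=grab(n); w=80 if n=='top' else 110
    im=cv2.resize(s['img'][o[1]:o[1]+w,o[0]:o[0]+w],None,fx=k,fy=k,interpolation=cv2.INTER_CUBIC)[:,:,::-1].copy()
    im=cv2.convertScaleAbs(im,alpha=1.6)
    for h,c in((0,(255,0,0)),(.0187,(0,255,0)),(.07,(0,255,255))):
     for kk in(-.0435,-.0585,.0435,.0585):
      for j in (-1,1):
        q=(proj(s,p+M[:,0]*kk+M[:,2]*j*.0095-M[:,1]*h)[0]-o+.5)*k; cv2.circle(im,tuple(int(v) for v in q),3,c,-1)
    cv2.imwrite('pics/g_%s.png'%n,im)
"
```

```text
[0.5326445  0.01161532 0.20108193]
```

View pics/g_top.png

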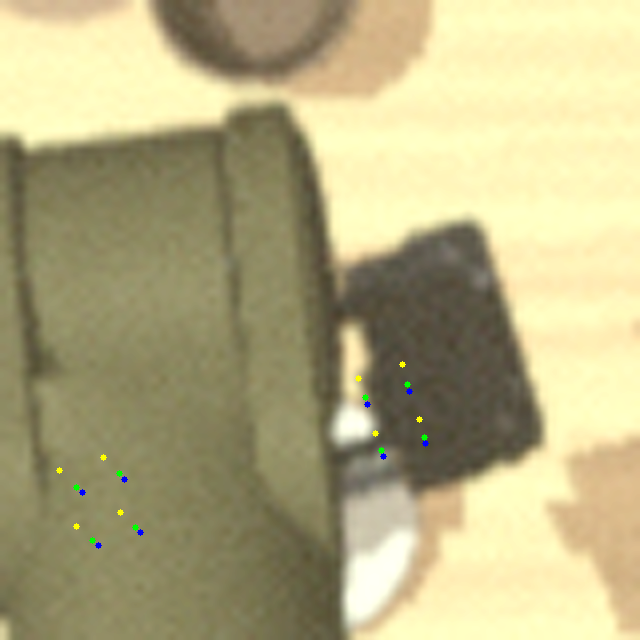

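View pics/g_scene.png

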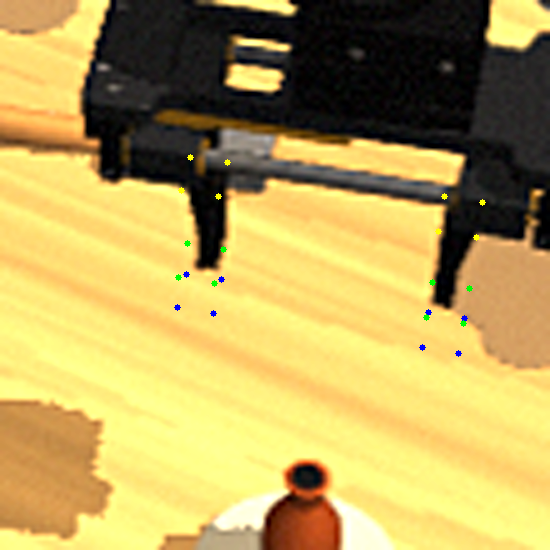

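Call:
drive_tool(increments="0 0 0 -5 0; 0 0 0 -10.5 0; 0 0 0 -10.5 0; 0 0 0 -10.5 0; 0 0 0 -10.5 0; 0 0 0 -10.5 0; 0 0 0 -10.5 0; 0 0 0 -10.5 0; 0 0 0 -10.5 0; 0 0 0 -10.5 0; 0 0 0 -10.5 0; 0 0 0 -10.5 0; 0 0 0 -10.5 0; 0 0 0 -10.5 0; 0 0 0 -5 60; 0 0 0 0 120; 0 0 0 0 120")

```text
time: 17.35
position: [0.5333, 0.0117, 0.2018]
tool_rot: [-1.332, -0.992, 0.993]
ft_force: [-0.8, -0.1, 0.5]
grip_width: 0.744
```

```bash
python3 go.py 0.50 -0.10 0.03 73.4
```

```text
t 17.35 pos [0.5333 0.0117 0.2018] jawang 73.37 tilt [-0.    -1.     0.001] grip 0.744 F [-0.8 -0.1  0.5] j7 [ 0.6   0.12 -0.72  1.71  0.08  1.34  1.15]
yaw about tool y deg -0.03
after turn shift mm [-1.165e+02  1.718e+02 -1.000e-01]
shift now mm [-116.5  171.8   -0.2]
```

Call:
drive_tool(increments="-20 0 0 0 255; -32 0 0 0 255; -32 0 0 0 255; -32 0 0 0 255; 0 25 0 0 255; 0 35 0 0 255; 0 35 0 0 255; 0 35 0 0 255; 0 20 0 0 255; 0 10 0 0 255; 0 0 0 0 255; 0 0 0 0 255")

```text
time: 18.85
position: [0.5012, -0.0997, 0.0431]
tool_rot: [-1.334, -0.995, 0.993]
ft_force: [0.3, -0.5, 0.5]
grip_width: 0.008
```

```bash
python3 -c "
from h import *
st=ctrl.get_state();p=st['position'];M=R.from_rotvec(st['tool_rot']).as_matrix();print(p)
s=grab('scene'); q=proj(s,p)[0]; print(q); o=(q-[50,70]).astype(int)
k=6
im=cv2.resize(s['img'][o[1]:o[1]+100,o[0]:o[0]+100],None,fx=k,fy=k,interpolation=cv2.INTER_CUBIC)[:,:,::-1].copy()
im=cv2.convertScaleAbs(im,alpha=1.5)
for h,c in((0,(255,0,0)),(.0187,(0,255,0)),(.07,(0,255,255)),(p[2],(255,0,255))):
  for kk in(-.015,0,.015):
   for j in (-1,1):
    q=(proj(s,p+M[:,0]*kk+M[:,2]*j*.0095-M[:,1]*(h if h!=p[2] else -h))[0]-o+.5)*k; cv2.circle(im,tuple(int(v) for v in q),3,c,-1)
cv2.imwrite('pics/g2.png',im)"
```

```text
[ 0.50124614 -0.09966148  0.04310852]
[333.5775914  229.86740129]
```

View pics/g2.png

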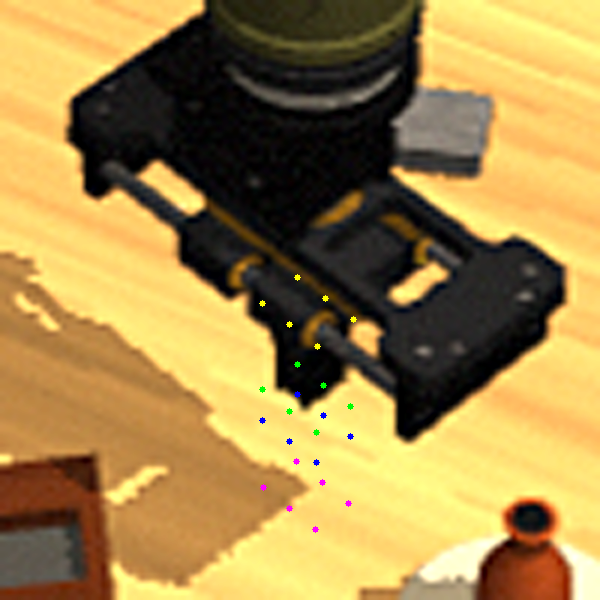

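Call:
drive_tool(increments="0 10 0 0 255; 0 10 0 0 255; 0 8 0 0 255; 0 5 0 0 255; 0 4 0 0 255; 0 0 0 0 255; 0 0 0 0 255")

```text
time: 19.77
position: [0.5006, -0.0995, 0.0053]
tool_rot: [-1.332, -0.994, 0.994]
ft_force: [-0.0, -0.1, -0.5]
grip_width: 0.001
```

```bash
python3 -c "
from h import *
st=ctrl.get_state();p=st['position'];print(p)
s=grab('scene'); crop(s,280,170,380,260,7,'g3.png')"
```

```text
[ 0.50060347 -0.09954466  0.00534567]
```

View pics/g3.png

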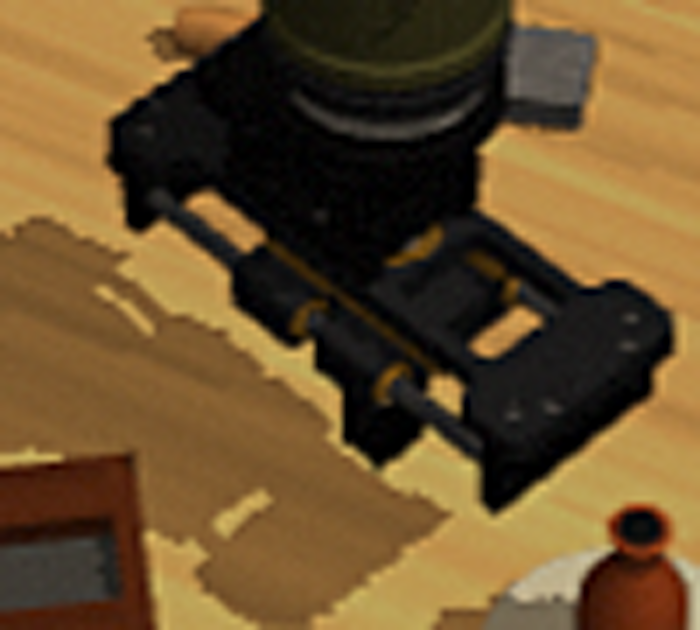

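Call:
drive_tool(increments="0 2 0 0 255; 0 0 0 0 255; 0 2 0 0 255; 0 0 0 0 255; 0 1 0 0 255; 0 0 0 0 255")

```text
time: 20.58
position: [0.5003, -0.0995, 0.0001]
tool_rot: [-1.332, -0.994, 0.994]
ft_force: [0.3, -0.5, -0.9]
grip_width: 0.006
```

Call:
drive_tool(increments="0 1.5 0 0 255; 0 0 0 0 255; 0 1.5 0 0 255; 0 0 0 0 255")

```text
time: 21.08
position: [0.5002, -0.0995, -0.003]
tool_rot: [-1.332, -0.994, 0.994]
ft_force: [0.0, 0.1, 0.3]
grip_width: 0.008
```

Call:
drive_tool(increments="0 1.5 0 0 255; 0 0 0 0 255; 0 1.5 0 0 255; 0 0 0 0 255; 0 1.5 0 0 255; 0 0 0 0 255")

```text
time: 21.82
position: [0.5002, -0.0995, -0.0075]
tool_rot: [-1.332, -0.994, 0.994]
ft_force: [-0.4, -0.1, 1.2]
grip_width: 0.001
```

Call:
drive_tool(increments="0 1.5 0 0 255; 0 0 0 0 255; 0 1.5 0 0 255; 0 0 0 0 255")

```text
time: 22.32
position: [0.5002, -0.0995, -0.0105]
tool_rot: [-1.332, -0.994, 0.994]
ft_force: [-0.3, -0.4, -0.2]
grip_width: 0.011
```

Call:
drive_tool(increments="0 1.2 0 0 255; 0 0 0 0 255; 0 1.2 0 0 255; 0 0 0 0 255")

```text
time: 22.82
position: [0.5003, -0.0995, -0.0129]
tool_rot: [-1.332, -0.994, 0.994]
ft_force: [0.1, -0.3, 0.0]
grip_width: 0.003
```

Call:
drive_tool(increments="0 1 0 0 255; 0 0 0 0 255; 0 1 0 0 255; 0 0 0 0 255")

```text
time: 23.32
position: [0.5003, -0.0995, -0.0149]
tool_rot: [-1.332, -0.994, 0.994]
ft_force: [-0.4, 0.4, -0.2]
grip_width: 0.004
```

```bash
python3 -c "
from h import *
s=grab('scene'); crop(s,280,170,380,260,7,'g4.png')"
```

```text
(no output)
```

View pics/g4.png

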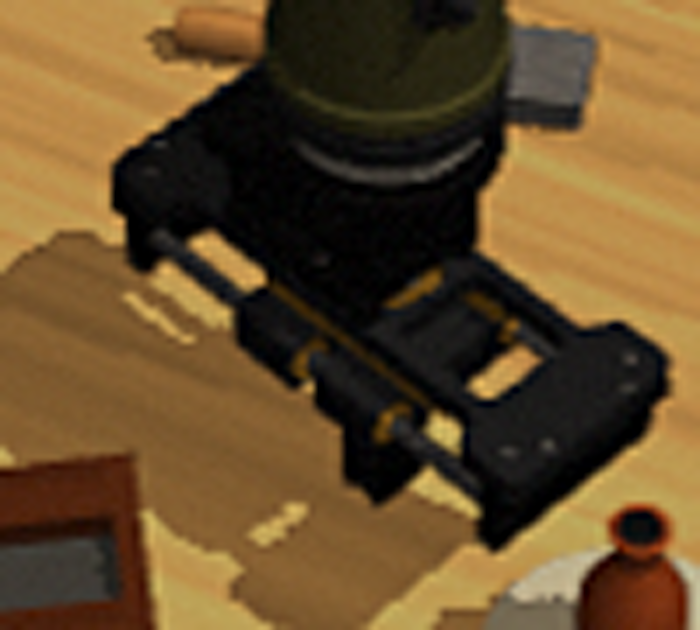

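Call:
drive_tool(increments="0 1 0 0 255; 0 0 0 0 255; 0 1 0 0 255; 0 0 0 0 255")

```text
time: 23.88
position: [0.5003, -0.0995, -0.0169]
tool_rot: [-1.332, -0.994, 0.994]
ft_force: [-0.5, -0.1, -0.3]
grip_width: 0.007
```

Call:
drive_tool(increments="0 1 0 0 255; 0 0 0 0 255; 0 1 0 0 255; 0 0 0 0 255")

```text
time: 24.38
position: [0.5003, -0.0995, -0.0189]
tool_rot: [-1.332, -0.994, 0.994]
ft_force: [-0.6, -0.5, -0.3]
grip_width: 0.005
```

Call:
drive_tool(increments="0 1 0 0 255; 0 0 0 0 255; 0 0 0 0 255")

```text
time: 24.75
position: [0.5004, -0.0995, -0.0198]
tool_rot: [-1.332, -0.994, 0.994]
ft_force: [0.1, -0.7, 0.8]
grip_width: -0.0
```

Call:
drive_tool(increments="0 1 0 0 255; 0 0 0 0 255; 0 0 0 0 255")

```text
time: 25.12
position: [0.5004, -0.0995, -0.0208]
tool_rot: [-1.332, -0.994, 0.994]
ft_force: [-0.9, 0.2, 0.4]
grip_width: 0.003
```

```bash
python3 -c "
from h import *
s=grab('scene'); crop(s,310,215,360,255,14,'g5.png'); print((proj(s,[.5003,-.0995,0])-[310,215]+.5)*14)
print((proj(s,[[.5003+.0091,-.0995-.0027,0],[.5003-.0091,-.0995+.0027,0]])-[310,215]+.5)*14)"
```

```text
[[339.374064   368.23462495]]
[[300.46199984 398.30780427]
 [378.05311093 338.34110879]]
```

View pics/g5.png

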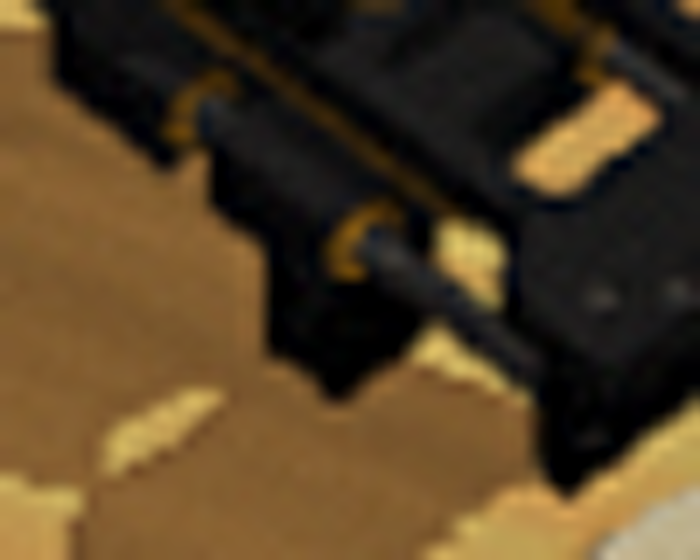

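Call:
drive_tool(increments="0 1 0 0 255; 0 0 0 0 255; 0 1 0 0 255; 0 0 0 0 255")

```text
time: 25.68
position: [0.5003, -0.0995, -0.0229]
tool_rot: [-1.332, -0.994, 0.994]
ft_force: [0.3, 0.3, -0.7]
grip_width: 0.002
```

Call:
drive_tool(increments="0 1 0 0 255; 0 0 0 0 255; 0 0 0 0 255")

```text
time: 26.05
position: [0.5004, -0.0995, -0.0238]
tool_rot: [-1.332, -0.994, 0.994]
ft_force: [-0.3, 0.1, -0.0]
grip_width: 0.006
```

Call:
drive_tool(increments="0 1 0 0 255; 0 0 0 0 255; 0 0 0 0 255")

```text
time: 26.42
position: [0.5004, -0.0995, -0.0248]
tool_rot: [-1.332, -0.994, 0.994]
ft_force: [0.0, -0.4, -0.9]
grip_width: 0.008
```

Call:
drive_tool(increments="0 1 0 0 255; 0 0 0 0 255; 0 1 0 0 255; 0 0 0 0 255")

```text
time: 26.92
position: [0.5005, -0.0995, -0.0267]
tool_rot: [-1.332, -0.994, 0.994]
ft_force: [-0.2, -0.2, 0.4]
grip_width: 0.006
```

```bash
python3 go.py 0.5026 -0.3947 0.2 73.4; python3 -c "
from h import *
s=grab('scene'); crop(s,310,215,360,255,14,'g6.png')"
```

```text
t 26.93 pos [ 0.5005 -0.0995 -0.0267] jawang 73.45 tilt [-0. -1. -0.] grip 0.006 F [-0.2 -0.2  0.4] j7 [ 0.68  0.32 -0.6   2.    0.23  0.89  1.25]
yaw about tool y deg 0.05
after turn shift mm [-282.3 -226.7  -86.4]
shift now mm [-282.4 -226.7  -86.2]
```

View pics/g6.png

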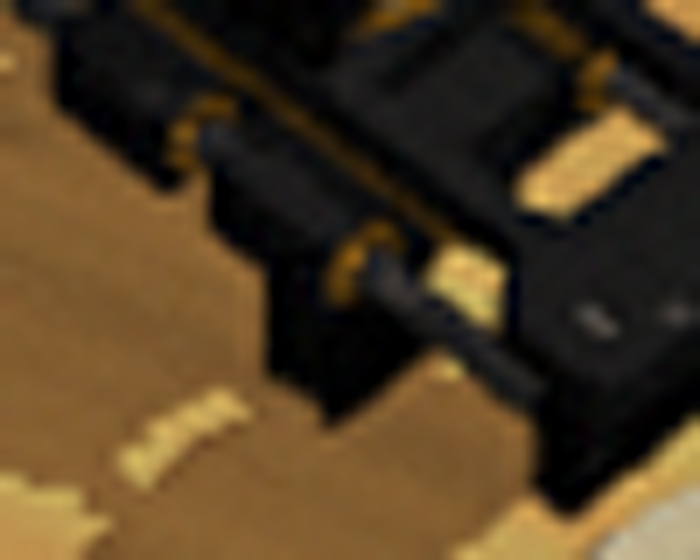

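Call:
drive_tool(increments="0 1 0 0 255; 0 0 0 0 255; 0 0 0 0 255")

```text
time: 27.35
position: [0.5005, -0.0996, -0.0268]
tool_rot: [-1.332, -0.993, 0.994]
ft_force: [-2.5, 0.8, 8.1]
grip_width: 0.008
```

Call:
drive_tool(increments="0 1 0 0 255; 0 0 0 0 255; 0 0 0 0 255")

```text
time: 27.72
position: [0.5005, -0.0996, -0.0268]
tool_rot: [-1.333, -0.993, 0.995]
ft_force: [-5.9, 0.7, 18.2]
grip_width: 0.009
```

Call:
drive_tool(increments="0 1 0 0 255; 0 0 0 0 255; 0 0 0 0 255")

```text
time: 28.1
position: [0.5005, -0.0996, -0.0269]
tool_rot: [-1.333, -0.992, 0.996]
ft_force: [-9.8, 2.9, 26.5]
grip_width: 0.003
```

Call:
drive_tool(increments="0 -5 0 0 255; 0 -20 0 0 255; 0 -40 0 0 200; 0 -45 0 0 150; 0 -45 0 0 100; 0 -40 0 0 0; -14 -34 -4.3 0 0; -30 0 -9.2 0 0; -36 0 -11 0 0; -36 0 -11 0 0; -36 0 -11 0 0; -36 0 -11 0 0; -36 0 -11 0 0; -36 0 -11 0 0; -22 0 -6.7 0 0; 0 0 0 0 0; 0 0 0 0 0; 0 0 0 0 0")

```text
time: 30.35
position: [0.5035, -0.3924, 0.1997]
tool_rot: [-1.331, -0.996, 0.995]
ft_force: [-0.1, 1.5, -1.2]
grip_width: 0.999
```

```bash
python3 go.py 0.5026 -0.3947 0.056 73.4
```

```text
t 30.35 pos [ 0.5035 -0.3924  0.1997] jawang 73.6 tilt [ 0. -1. -0.] grip 0.999 F [-0.1  1.5 -1.2] j7 [ 0.97  0.33 -0.44  1.46  0.14  1.38  1.81]
yaw about tool y deg 0.2
after turn shift mm [ -2.5 143.7   0.3]
shift now mm [ -2.5 143.7   0.3]
```

Call:
drive_tool(increments="-2.4 20 0.3 0 0; 0 30 0 0 0; 0 30 0 0 0; 0 25 0 0 0; 0 20 0 0 0; 0 12 0 0 0; 0 7 0 0 0; 0 0 0 0 0; 0 0 0 0 0")

```text
time: 31.48
position: [0.5023, -0.397, 0.0562]
tool_rot: [-1.334, -0.994, 0.994]
ft_force: [0.7, 0.9, 0.3]
grip_width: 0.999
```

```bash
python3 go.py 0.5026 -0.3947 0.056 73.4; python3 -c "
from h import *
s=grab('scene'); crop(s,160,110,280,230,5,'s11.png')"
```

```text
t 31.48 pos [ 0.5023 -0.397   0.0562] jawang 73.45 tilt [-0.001 -1.    -0.001] grip 0.999 F [0.7 0.9 0.3] j7 [ 0.96  0.43 -0.42  1.63  0.19  1.12  1.77]
yaw about tool y deg 0.05
after turn shift mm [2.3 0.2 0.4]
shift now mm [2.3 0.2 0.4]
```

View pics/s11.png

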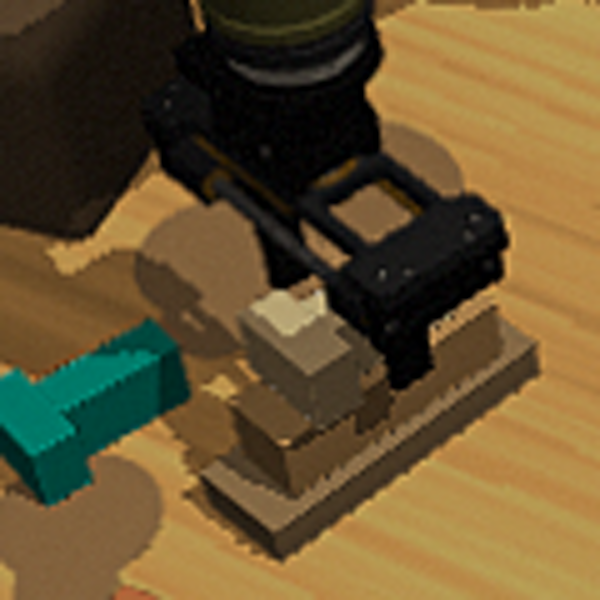

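The fingers straddle the stem behind the head (right fingertip near crop px (410,380)); closing.

Call:
drive_tool(increments="1.5 0 0 0 60; 0 0 0 0 100; 0 0 0 0 140; 0 0 0 0 180; 0 0 0 0 220; 0 0 0 0 220; 0 0 0 0 220; 0 0 0 0 220", squeeze=30)

```text
time: 32.52
position: [0.502, -0.3955, 0.0552]
tool_rot: [-1.333, -0.993, 0.994]
ft_force: [-0.6, -1.2, -1.3]
grip_width: 0.324
```

```bash
python3 go.py 0.5026 -0.3947 0.2 73.4; python3 -c "
from h import *
s=grab('scene'); crop(s,160,110,280,230,5,'s12.png')"
```

```text
t 32.52 pos [ 0.502  -0.3955  0.0552] jawang 73.43 tilt [-0.001 -1.    -0.   ] grip 0.324 F [-0.6 -1.2 -1.3] j7 [ 0.96  0.43 -0.42  1.63  0.19  1.12  1.77]
yaw about tool y deg 0.03
after turn shift mm [   0.9 -144.8   -0.4]
shift now mm [   0.9 -144.8   -0.4]
```

View pics/s12.png

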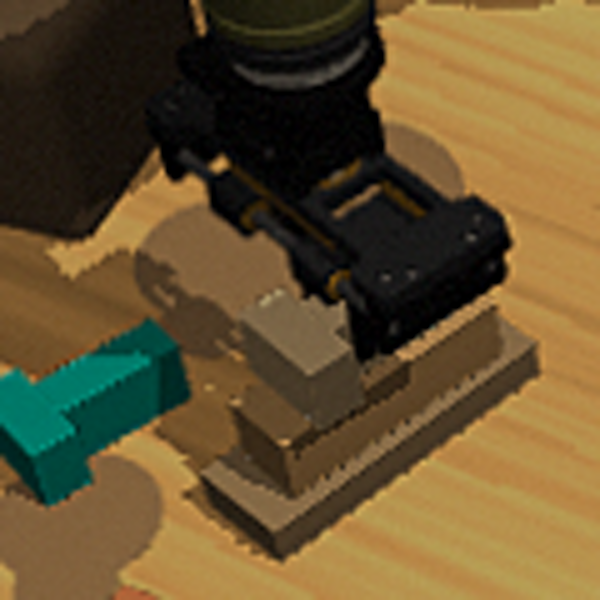

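Call:
drive_tool(increments="0 -3 0 0 230; 0 -6 0 0 230; 0 -12 0 0 230; 0 -18 0 0 230; 0 -18 0 0 230; 0 -18 0 0 230; 0 -18 0 0 230; 0 -10 0 0 230; 0 -3 0 0 230; 0 0 0 0 230")

```text
time: 33.83
position: [0.5019, -0.395, 0.1609]
tool_rot: [-1.332, -0.993, 0.994]
ft_force: [-0.2, 0.2, -2.2]
grip_width: 0.316
```

```bash
python3 go.py 0.6122 -0.2069 0.13 37.1; python3 -c "
from h import *
s=grab('scene'); crop(s,160,80,280,230,5,'s13.png')"
```

```text
t 33.83 pos [ 0.5019 -0.395   0.1609] jawang 73.44 tilt [ 0.    -1.     0.001] grip 0.316 F [-0.2  0.2 -2.2] j7 [ 0.97  0.35 -0.44  1.52  0.15  1.31  1.8 ]
yaw about tool y deg 36.34
after turn shift mm [201.5  31.   83.5]
shift now mm [211.8  30.9 -52.1]
```

View pics/s13.png

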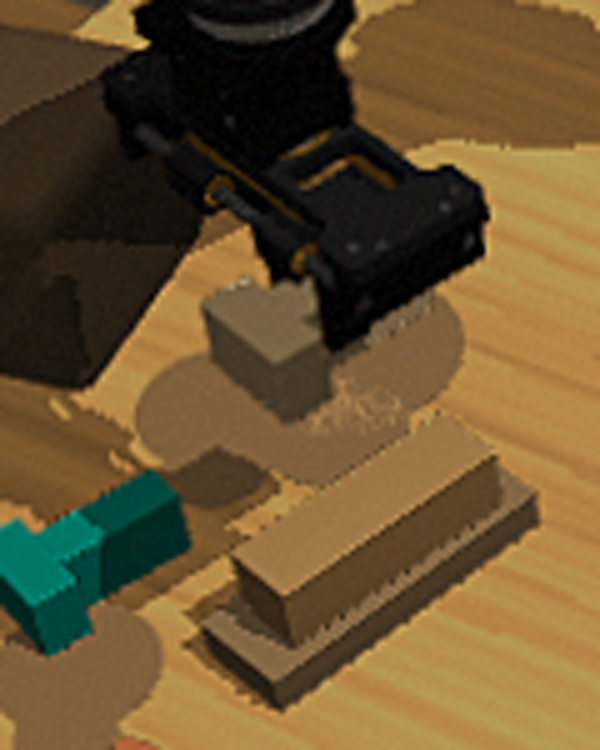

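Call:
drive_tool(increments="0 0 0 6 230; 0 0 0 10 230; 0 0 0 10 230; 0 0 0 10.3 230; 12 0 5 0 230; 22 0 9.1 0 230; 26 0 10.8 0 230; 26 0 10.8 0 230; 26 0 10.8 0 230; 26 0 10.8 0 230; 26 0 10.8 0 230; 20 0 8.3 0 230; 12 5 5 0 230; 5.5 5 2.1 0 230; 0 0 0 0 230; 0 0 0 0 230; 0 0 0 0 230")

```text
time: 36.0
position: [0.6121, -0.208, 0.1514]
tool_rot: [-1.511, -0.506, 0.507]
ft_force: [-0.5, -0.1, -3.4]
grip_width: 0.314
```

```bash
python3 go.py 0.6122 -0.2069 0.13 37.1; python3 -c "
from h import *
s=grab('scene'); crop(s,220,170,320,280,7,'s14.png')
s=grab('top'); crop(s,330,190,430,290,7,'t14.png')"
```

```text
t 36.0 pos [ 0.6121 -0.208   0.1514] jawang 37.07 tilt [-0.    -1.    -0.001] grip 0.314 F [-0.5 -0.1 -3.4] j7 [ 0.63  0.37 -0.44  1.51  0.16  1.3   0.82]
yaw about tool y deg -0.03
after turn shift mm [ 0.8 21.4  0.8]
shift now mm [ 0.8 21.4  0.8]
```

View pics/s14.png

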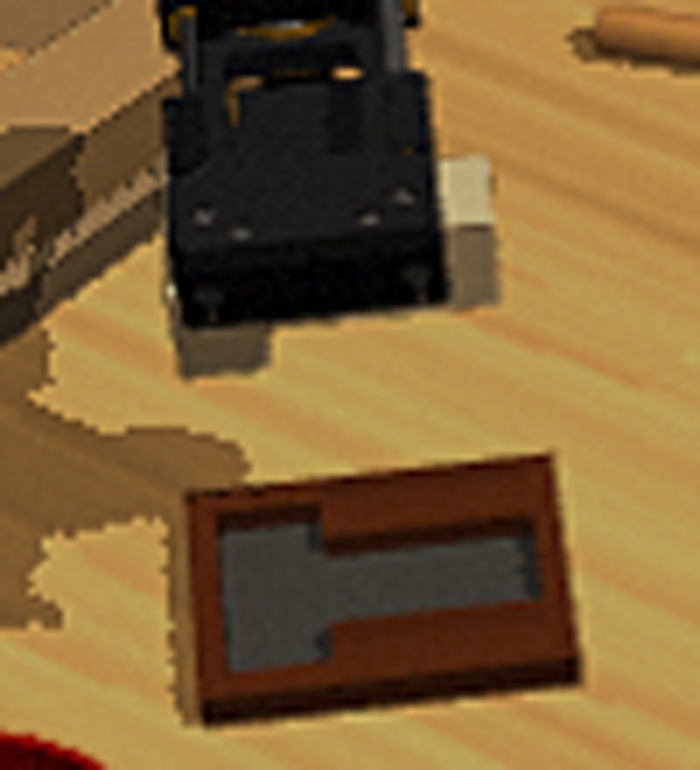

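View pics/t14.png

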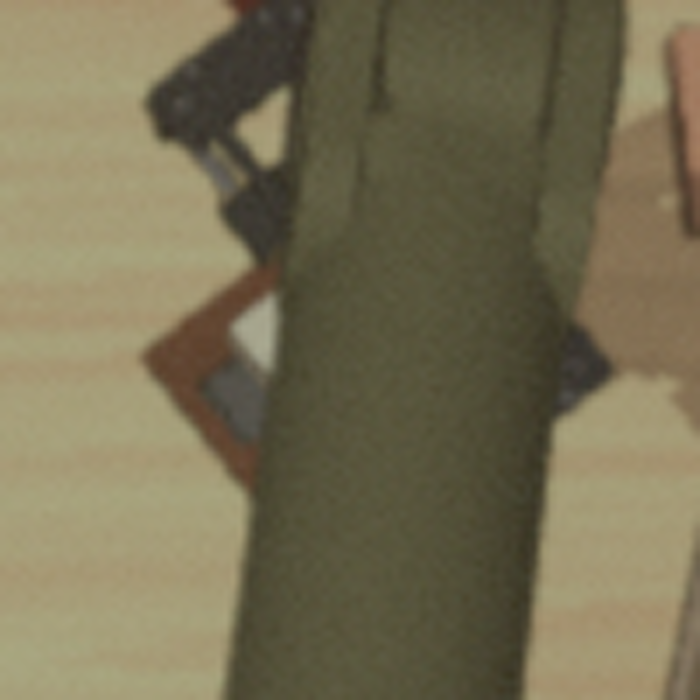

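```bash
python3 -c "
from h import *
s=grab('scene'); f=lambda p:np.array(p)/7.-.5+np.array((220,170.))
m=[(.054,-.034),(.018,-.034),(.018,-.018),(-.054,-.018),(-.054,.018),(.018,.018),(.018,.034),(.054,.034)]
P=plane(s,f([(219,514),(323,503),(325,545),(533,518),(543,598),(330,625),(330,660),(229,675)]),.017)
print(kabsch(m,P)); 
# outer rim
mo=[(.064,-.044),(-.064,-.044),(-.064,.044),(.064,.044)]
print(kabsch(mo,plane(s,f([(186,492),(553,454),(580,655),(204,698)]),.017)))
Q=plane(s,f([(490,156),(497,224)]),.2012); print(Q)
st=ctrl.get_state();p=st['position'];M=R.from_rotvec(st['tool_rot']).as_matrix();print(p)
print(((Q-p)@M).round(4))
Q=plane(s,f([(183,379),(270,367)]),.1514+.0098); print(((Q-p)@M).round(4))
"
```

```text
(array([ 0.60988424, -0.20098067]), np.float64(-53.06991665950098), array([0.94329114, 0.6846169 , 2.2082758 , 0.52007473, 1.42367808,
       0.43830712, 1.92855754, 0.91378636]))
(array([ 0.60862237, -0.20167408]), np.float64(-52.82176719301608), array([0.17953861, 1.28392551, 1.10818831, 1.81585496]))
[[ 0.56847654 -0.17067981  0.2012    ]
 [ 0.59118973 -0.15416493  0.2012    ]]
[ 0.61222703 -0.20740266  0.15144802]
[[-0.0127 -0.0498  0.0557]
 [ 0.0153 -0.0498  0.0551]]
[[ 0.0287 -0.0097 -0.0444]
 [ 0.0276 -0.0097 -0.0178]]
```

```bash
python3 go.py 0.6125 -0.2067 0.013 37.1
```

```text
t 36.15 pos [ 0.6122 -0.2074  0.1514] jawang 37.11 tilt [-0. -1. -0.] grip 0.32 F [-0.6  0.2 -2.5] j7 [ 0.63  0.37 -0.44  1.51  0.16  1.3   0.82]
yaw about tool y deg 0.01
after turn shift mm [  0.6 138.4   0.5]
shift now mm [  0.6 138.4   0.5]
```

Call:
drive_tool(increments="0.6 10 0.4 0 230; 0 20 0 0 230; 0 25 0 0 230; 0 25 0 0 230; 0 22 0 0 230; 0 16 0 0 230; 0 12 0 0 230; 0 5 0 0 230; 0 0 0 0 230; 0 0 0 0 230; 0 0 0 0 230")

```text
time: 37.52
position: [0.6131, -0.2064, 0.017]
tool_rot: [-1.511, -0.508, 0.507]
ft_force: [0.3, 0.2, -3.4]
grip_width: 0.324
```

```bash
python3 go.py 0.6125 -0.2067 -0.0048 37.1; python3 -c "
from h import *
s=grab('scene'); crop(s,220,190,320,290,7,'s15.png')"
```

```text
t 37.52 pos [ 0.6131 -0.2064  0.017 ] jawang 37.15 tilt [ 0.001 -1.    -0.001] grip 0.324 F [ 0.3  0.2 -3.4] j7 [ 0.61  0.49 -0.42  1.64  0.22  1.06  0.78]
yaw about tool y deg 0.05
after turn shift mm [-0.6 21.8  0.2]
shift now mm [-0.6 21.8  0.2]
```

View pics/s15.png

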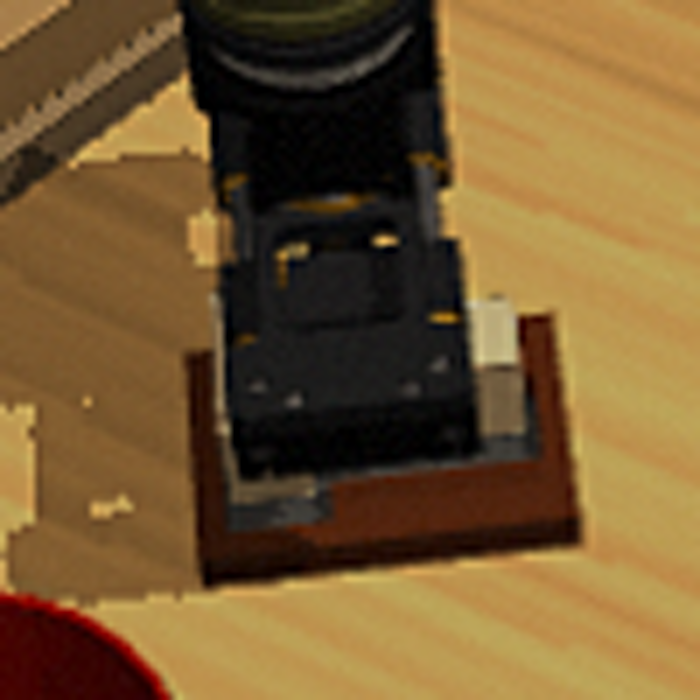

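```bash
python3 -c "
from h import *
s=grab('scene'); f=lambda p:np.array(p)/7.-.5+np.array((220,190.))
o=np.array([.6093,-.2020]);a=np.radians(-53);Rm=np.array([[np.cos(a),-np.sin(a)],[np.sin(a),np.cos(a)]])
print((plane(s,f([(523,430),(230,502),(316,488)]),.0268)[:,:2]-o)@Rm)
print((plane(s,f([(474,302),(515,295),(521,366)]),.0668)[:,:2]-o)@Rm)
"
```

```text
[[-0.04823206  0.01255634]
 [ 0.05095008  0.0290068 ]
 [ 0.02226597  0.02715396]]
[[-0.0364129  -0.01215364]
 [-0.05015126 -0.01325229]
 [-0.0492116   0.01674367]]
```

Call:
drive_tool(increments="0 5 0 0 230; 0 4 0 0 230; 0 3 0 0 230; 0 3 0 0 230; 0 2 0 0 230; 0 0 0 0 230; 0 0 0 0 230")

```text
time: 38.5
position: [0.6127, -0.2063, -0.0006]
tool_rot: [-1.511, -0.508, 0.507]
ft_force: [0.1, -0.3, -2.9]
grip_width: 0.32
```

Call:
drive_tool(increments="0 2 0 0 230; 0 1 0 0 230; 0 1 0 0 230; 0 0.7 0 0 230; 0 0 0 0 230; 0 0 0 0 230")

```text
time: 39.25
position: [0.6125, -0.2063, -0.0048]
tool_rot: [-1.511, -0.507, 0.508]
ft_force: [-4.0, 1.0, 6.3]
grip_width: 0.321
```

Call:
drive_tool(increments="0 0 0 0 140; 0 0 0 0 110; 0 0 0 0 80; 0 0 0 0 80; 0 -5 0 0 80; 0 -15 0 0 0; 0 -30 0 0 0; 0 -35 0 0 0; 0 -35 0 0 0; 0 -35 0 0 0; 0 -25 0 0 0; 0 0 0 0 0; 0 0 0 0 0")

```text
time: 40.88
position: [0.6121, -0.2061, 0.1742]
tool_rot: [-1.51, -0.507, 0.508]
ft_force: [-0.2, 0.0, -0.7]
grip_width: 1.001
```

```bash
python3 go.py 0.499 -0.393 0.17 73.7; python3 -c "
from h import *
s=grab('scene'); crop(s,220,190,320,290,7,'s16.png')"
```

```text
t 40.88 pos [ 0.6121 -0.2061  0.1742] jawang 37.15 tilt [-0. -1.  0.] grip 1.001 F [-0.2  0.  -0.7] j7 [ 0.63  0.36 -0.45  1.48  0.16  1.34  0.82]
yaw about tool y deg -36.55
after turn shift mm [-211.1    4.3   56.1]
shift now mm [-203.     4.3  -80.6]
```

View pics/s16.png

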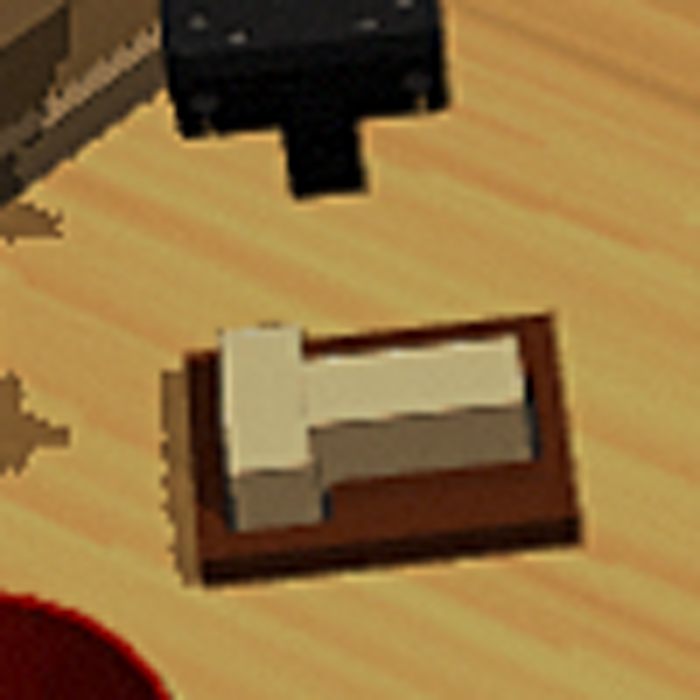

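```bash
python3 -c "
from h import *
s=grab('scene'); f=lambda p:np.array(p)/7.-.5+np.array((220,190.))
print(kabsch([(-.05,-.014),(-.05,.014),(.05,.03),(.05,-.03),(.022,.03)],plane(s,f([(518,336),(526,400),(234,474),(220,330),(308,464)]),.045)))
crop(s,190,150,280,235,8,'s17.png'); t=grab('top'); crop(t,410,230,480,310,8,'t17.png')"
```

```text
(array([ 0.60962438, -0.20137878]), np.float64(-52.84443537183295), array([0.37053544, 0.51490267, 1.95942119, 0.65059166, 1.81087428]))
```

View pics/s17.png

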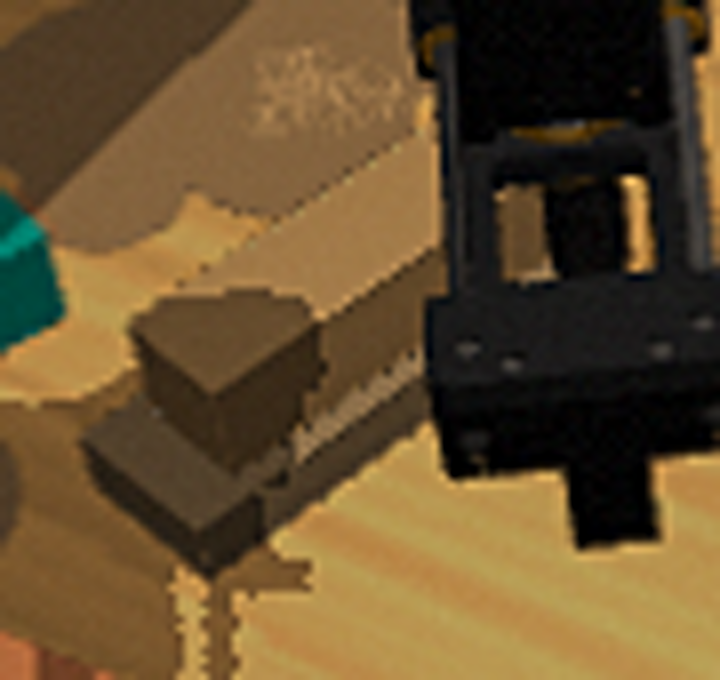

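View pics/t17.png

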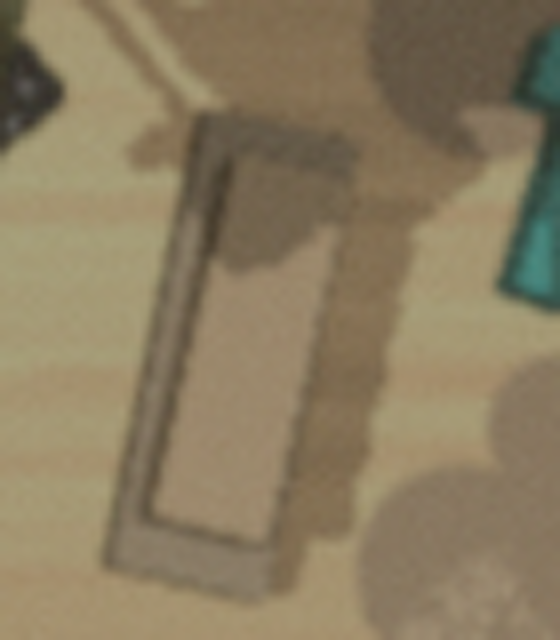

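```bash
python3 -c "
from h import *
s=grab('scene');t=grab('top'); f=lambda p:np.array(p)/8.-.5+np.array((410,230.)); g=lambda p:np.array(p)/8.-.5+np.array((190,150.))
m=[(-.07,.022),(-.07,-.022),(.07,.022)]
print(kabsch(m,plane(t,f([(153,516),(270,547),(232,152)]),.065)))
m=[(.07,-.022),(.07,.022)]
print(kabsch(m,plane(s,g([(132,325),(214,390)]),.065)))
m=[(-.09,.03),(-.09,-.03),(.09,.03)]
print(kabsch(m,plane(t,f([(105,567),(268,600),(205,112)]),.025)))
"; python3 go.py 0.4985 -0.393 0.165 73.7
```

```text
(array([ 0.49970363, -0.39357132]), np.float64(-13.99023277033437), array([0.64864117, 0.30460978, 0.35170059]))
(array([ 0.49628309, -0.39319799]), np.float64(-14.073189708773207), array([1.9437314, 1.9437314]))
(array([ 0.50037711, -0.39506953]), np.float64(-13.414080261353059), array([1.24514564, 1.91311119, 1.88363294]))
t 41.12 pos [ 0.612  -0.2061  0.1734] jawang 37.15 tilt [-0.001 -1.     0.002] grip 0.998 F [ 0.2  0.  -0.4] j7 [ 0.63  0.36 -0.45  1.48  0.16  1.34  0.82]
yaw about tool y deg -36.55
after turn shift mm [-211.2    8.7   56.4]
shift now mm [-203.3    8.5  -80.5]
```

Call:
drive_tool(increments="0 0 0 -6.8 0; 0 0 0 -10 0; 0 0 0 -10.5 0; 0 0 0 -10.5 0; 0 0 0 0 0; 0 0 0 0 0")

```text
time: 41.88
position: [0.6124, -0.2063, 0.1742]
tool_rot: [-1.323, -1.011, 1.011]
ft_force: [0.3, -0.6, -0.4]
grip_width: 1.004
```

```bash
python3 go.py 0.4985 -0.3935 0.165 75
```

```text
t 41.88 pos [ 0.6124 -0.2063  0.1742] jawang 74.77 tilt [ 0. -1.  0.] grip 1.004 F [ 0.3 -0.6 -0.4] j7 [ 0.71  0.37 -0.55  1.47  0.19  1.35  1.45]
yaw about tool y deg -0.23
after turn shift mm [-210.3    9.3   61.6]
shift now mm [-210.6    9.3   60.7]
```

Call:
drive_tool(increments="-16 0 4.6 0 0; -30 0 8.7 0 0; -34 0 9.8 0 0; -34 0 9.8 0 0; -34 0 9.8 0 0; -34 0 9.8 0 0; -20 0 5.8 0 0; -8.6 0 2.4 0 0; 0 0 0 0 0; 0 0 0 0 0; 0 0 0 0 0")

```text
time: 43.25
position: [0.5002, -0.3925, 0.1746]
tool_rot: [-1.321, -1.016, 1.015]
ft_force: [0.7, -0.9, 0.5]
grip_width: 0.999
```

```bash
python3 go.py 0.4985 -0.3935 0.014 75
```

```text
t 43.25 pos [ 0.5002 -0.3925  0.1746] jawang 75.07 tilt [ 0. -1. -0.] grip 0.999 F [ 0.7 -0.9  0.5] j7 [ 0.99  0.34 -0.46  1.51  0.15  1.34  1.83]
yaw about tool y deg 0.07
after turn shift mm [ -1.5 160.6   1.4]
shift now mm [ -1.5 160.6   1.4]
```

Call:
drive_tool(increments="-1 20 1.2 0 0; 0 30 0 0 0; 0 32 0 0 0; 0 32 0 0 0; 0 25 0 0 0; 0 14 0 0 0; 0 7 0 0 0; 0 0 0 0 0; 0 0 0 0 0; 0 0 0 0 0")

```text
time: 44.5
position: [0.4984, -0.3949, 0.0155]
tool_rot: [-1.324, -1.014, 1.014]
ft_force: [0.6, -0.4, -0.3]
grip_width: 1.001
```

```bash
python3 go.py 0.4985 -0.3935 0.014 75; python3 -c "
from h import *
s=grab('scene'); crop(s,160,110,280,230,5,'s18.png')"
```

```text
t 44.5 pos [ 0.4984 -0.3949  0.0155] jawang 74.95 tilt [-0.001 -1.    -0.001] grip 1.001 F [ 0.6 -0.4 -0.3] j7 [ 0.97  0.47 -0.43  1.67  0.22  1.05  1.78]
yaw about tool y deg -0.05
after turn shift mm [1.4 1.5 0.3]
shift now mm [1.4 1.5 0.3]
```

View pics/s18.png

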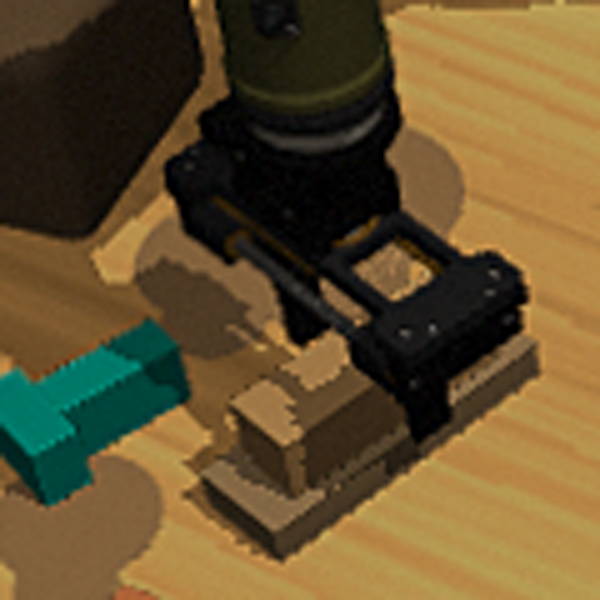

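Call:
drive_tool(increments="0.8 0 0 0 60; 0 0 0 0 100; 0 0 0 0 140; 0 0 0 0 180; 0 0 0 0 200; 0 0 0 0 200; 0 0 0 0 200; 0 0 0 0 200", squeeze=40)

```text
time: 45.55
position: [0.498, -0.3939, 0.0145]
tool_rot: [-1.322, -1.013, 1.014]
ft_force: [-0.1, -0.6, -0.4]
grip_width: 0.505
```

```bash
python3 go.py 0.4985 -0.3935 0.014 75
```

```text
t 45.55 pos [ 0.498  -0.3939  0.0145] jawang 74.94 tilt [-0. -1. -0.] grip 0.505 F [-0.1 -0.6 -0.4] j7 [ 0.97  0.47 -0.43  1.67  0.22  1.05  1.78]
yaw about tool y deg -0.06
after turn shift mm [ 0.5  0.5 -0.4]
shift now mm [ 0.5  0.5 -0.4]
```

Call:
drive_tool(increments="0 -3 0 0 210; 0 -6 0 0 210; 0 -12 0 0 210; 0 -20 0 0 210; 0 -22 0 0 210; 0 -22 0 0 210; 0 -22 0 0 210; 0 -22 0 0 210; 0 -16 0 0 210; 0 -5 0 0 210; 0 0 0 0 210; 0 0 0 0 210")

```text
time: 47.05
position: [0.4975, -0.3933, 0.1634]
tool_rot: [-1.32, -1.013, 1.014]
ft_force: [-0.9, -0.7, -3.5]
grip_width: 0.502
```

```bash
python3 go.py 0.488 0.377 0.16 83.7; python3 -c "
from h import *
s=grab('scene'); crop(s,160,80,280,230,5,'s19.png')"
```

```text
t 47.05 pos [ 0.4975 -0.3933  0.1634] jawang 74.95 tilt [ 0.001 -1.     0.002] grip 0.502 F [-0.9 -0.7 -3.5] j7 [ 0.99  0.34 -0.46  1.52  0.15  1.32  1.83]
yaw about tool y deg -8.75
after turn shift mm [764.6   4.2  93.9]
shift now mm [741.4   4.4 209.1]
```

View pics/s19.png

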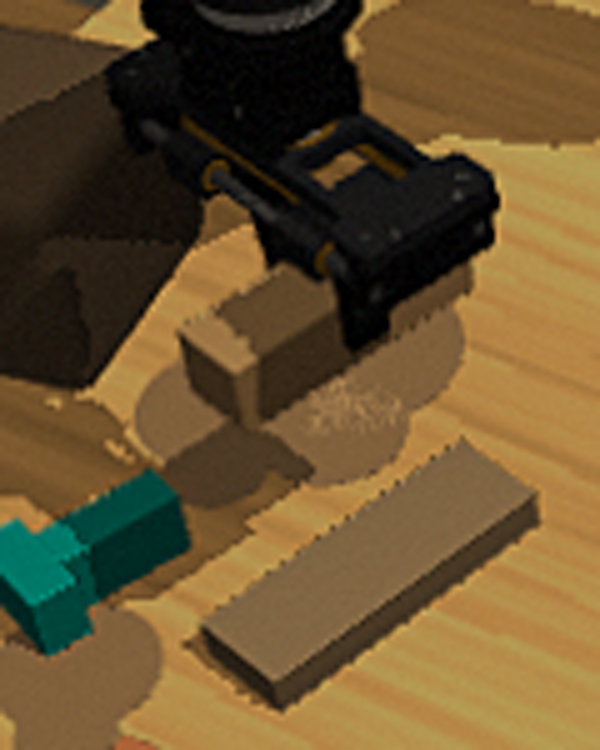

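```bash
python3 -c "
from h import *
s=grab('scene'); f=lambda p:np.array(p)/5.-.5+np.array((160,80.))
print('strip',kabsch([(-.09,-.03),(-.09,.03),(.09,.03),(.09,-.03)],plane(s,f([(465,440),(540,493),(277,683),(203,629)]),.025)))
st=ctrl.get_state();p=st['position'];M=R.from_rotvec(st['tool_rot']).as_matrix()
Q=plane(s,f([(178,333),(245,370)]),p[2]+.0505); print(((Q-p)@M).round(4))
"
```

```text
strip (array([ 0.49976192, -0.39186634]), np.float64(-13.27682658707635), array([0.89175432, 0.64429453, 2.54172306, 2.26839197]))
[[-0.0163 -0.0506 -0.0703]
 [ 0.0257 -0.0506 -0.0642]]
```

Call:
drive_tool(increments="0 0 0 -8.75 210; 12 0 1.5 0 210; 26 0 3.2 0 210; 36 0 4.4 0 210; 40 0 4.9 0 210; 40 0 4.9 0 210; 40 0 4.9 0 210; 40 0 4.9 0 210; 40 0 4.9 0 210; 40 0 4.9 0 210; 40 0 4.9 0 210; 40 0 4.9 0 210; 40 0 4.9 0 210; 40 0 4.9 0 210; 40 0 4.9 0 210; 40 0 4.9 0 210; 40 0 4.9 0 210; 40 0 4.9 0 210; 40 0 4.9 0 210; 30 0 3.7 0 210")

```text
time: 49.65
position: [0.488, 0.3179, 0.1644]
tool_rot: [-1.259, -1.127, 1.127]
ft_force: [0.9, 0.2, -3.3]
grip_width: 0.504
```

```bash
python3 go.py 0.488 0.377 0.16 83.7
```

```text
t 49.65 pos [0.488  0.3179 0.1644] jawang 83.64 tilt [ 0.    -1.     0.001] grip 0.504 F [ 0.9  0.2 -3.3] j7 [ 0.17  0.33 -0.96  1.64  0.28  1.32  0.63]
yaw about tool y deg -0.06
after turn shift mm [58.8  4.4  6.5]
shift now mm [58.7  4.4  6.5]
```

Call:
drive_tool(increments="26 0 2.5 0 210; 18 0 2 0 210; 10 0 1 0 210; 4 0 0.4 0 210; 0 0 0 0 210; 0 0 0 0 210; 0 0 0 0 210")

```text
time: 50.52
position: [0.4904, 0.373, 0.1645]
tool_rot: [-1.26, -1.127, 1.127]
ft_force: [0.4, 0.1, -3.6]
grip_width: 0.501
```

```bash
python3 go.py 0.488 0.377 0.003 83.7;  python3 -c "
from h import *
s=grab('scene'); crop(s,470,220,590,370,5,'s20.png')
t=grab('top'); crop(t,130,220,240,330,6,'t20.png')"
```

```text
t 50.52 pos [0.4904 0.373  0.1645] jawang 83.63 tilt [-0.001 -1.    -0.   ] grip 0.501 F [ 0.4  0.1 -3.6] j7 [ 0.04  0.41 -0.94  1.56  0.34  1.35  0.52]
yaw about tool y deg -0.07
after turn shift mm [  3.8 161.5   2.8]
shift now mm [  3.8 161.5   2.8]
```

View pics/s20.png

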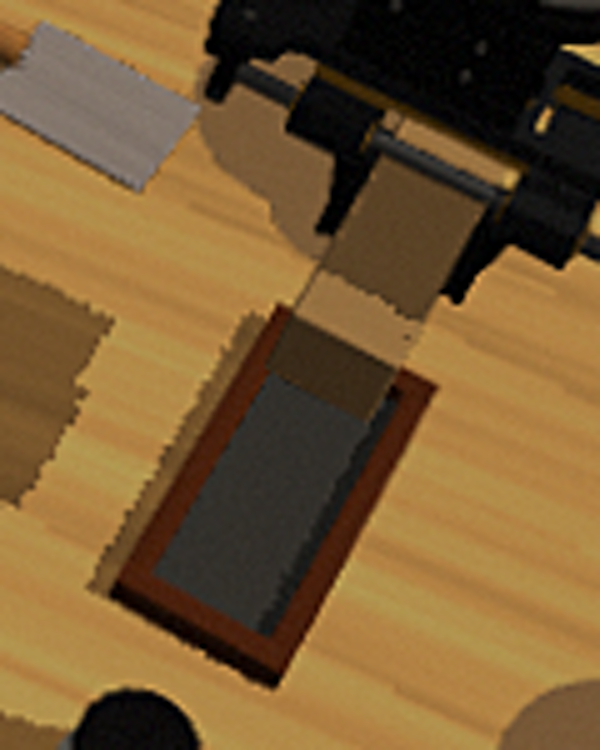

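View pics/t20.png

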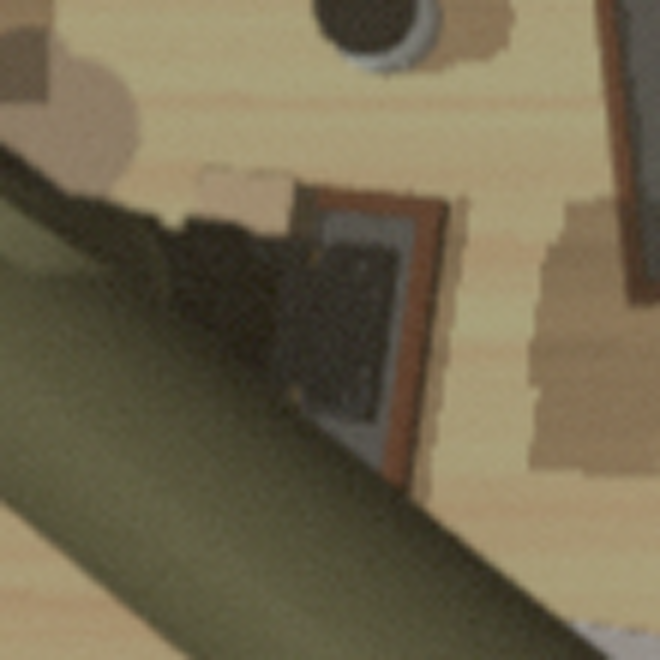

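Call:
drive_tool(increments="3 10 2.5 0 210; 0 25 0 0 210; 0 30 0 0 210; 0 30 0 0 210; 0 25 0 0 210; 0 18 0 0 210; 0 10 0 0 210; 0 4 0 0 210; 0 0 0 0 210; 0 0 0 0 210; 0 0 0 0 210")

```text
time: 52.0
position: [0.4883, 0.3773, 0.0132]
tool_rot: [-1.26, -1.129, 1.127]
ft_force: [-0.4, 0.6, -3.5]
grip_width: 0.504
```

```bash
python3 go.py 0.488 0.377 -0.0055 83.7;  python3 -c "
from h import *
s=grab('scene'); crop(s,470,240,590,370,5,'s21.png')"
```

```text
t 52.0 pos [0.4883 0.3773 0.0132] jawang 83.69 tilt [ 0.001 -1.    -0.001] grip 0.504 F [-0.4  0.6 -3.5] j7 [-0.03  0.56 -0.86  1.71  0.47  1.1   0.43]
yaw about tool y deg -0.01
after turn shift mm [-0.4 18.7  0.2]
shift now mm [-0.4 18.7  0.2]
```

View pics/s21.png

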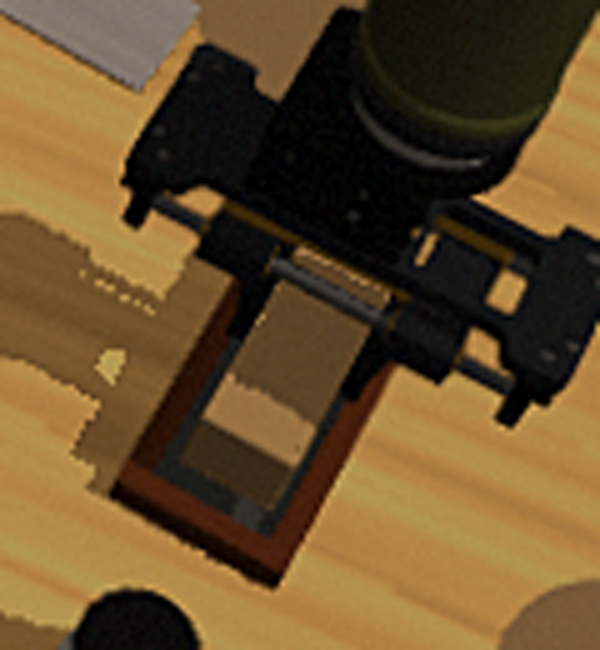

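```bash
python3 -c "
from h import *
s=grab('scene'); f=lambda p:np.array(p)/5.-.5+np.array((470,240.))
o=np.array([.488,.377]);a=np.radians(-6.3);Rm=np.array([[np.cos(a),-np.sin(a)],[np.sin(a),np.cos(a)]])
print((plane(s,f([(181,471),(275,515)]),.0237)[:,:2]-o)@Rm)
print((plane(s,f([(204,418),(297,468)]),.0637)[:,:2]-o)@Rm)
print((plane(s,f([(112,488),(274,578)]),.015)[:,:2]-o)@Rm)
"
```

```text
[[ 0.07292724 -0.01743298]
 [ 0.06925183  0.024909  ]]
[[ 0.07040498 -0.01910521]
 [ 0.06992566  0.02297163]]
[[ 0.09197991 -0.03880615]
 [ 0.09145882  0.03692336]]
```

Call:
drive_tool(increments="-1.6 3 -1.4 0 210; 0 4 0 0 210; 0 4 0 0 210; 0 3 0 0 210; 0 0 0 0 210; 0 0 0 0 210")

```text
time: 52.85
position: [0.4891, 0.3754, -0.0014]
tool_rot: [-1.259, -1.128, 1.128]
ft_force: [1.1, -0.5, -3.8]
grip_width: 0.504
```

Call:
drive_tool(increments="0 2 0 0 210; 0 1 0 0 210; 0 0.8 0 0 210; 0 0.7 0 0 210; 0 0 0 0 210; 0 0 0 0 210")

```text
time: 53.6
position: [0.4891, 0.3753, -0.0055]
tool_rot: [-1.26, -1.128, 1.128]
ft_force: [-1.8, -2.3, 4.1]
grip_width: 0.502
```

Call:
drive_tool(increments="0 0 0 0 100; 0 0 0 0 70; 0 0 0 0 50; 0 0 0 0 50; 0 -5 0 0 50; 0 -15 0 0 0; 0 -30 0 0 0; 0 -35 0 0 0; 0 -40 0 0 0; 0 -40 0 0 0; 0 -10 0 0 0; 0 0 0 0 0; 0 0 0 0 0")

```text
time: 55.22
position: [0.4885, 0.3746, 0.1677]
tool_rot: [-1.259, -1.126, 1.13]
ft_force: [-0.4, -0.7, -0.0]
grip_width: 1.003
```

```bash
python3 go.py 0.4995 -0.3925 0.17 76.5;  python3 -c "
from h import *
s=grab('scene'); crop(s,470,220,590,370,5,'s22.png'); crop(s,190,150,280,235,8,'s22b.png')
t=grab('top'); crop(t,410,230,480,310,8,'t22.png')"
```

```text
t 55.23 pos [0.4885 0.3746 0.1677] jawang 83.7 tilt [-0.002 -1.     0.001] grip 1.003 F [-0.4 -0.7 -0. ] j7 [ 0.04  0.41 -0.95  1.55  0.34  1.35  0.52]
yaw about tool y deg 7.2
after turn shift mm [-743.3   -1.4 -189.7]
shift now mm [-761.2   -1.2  -95.1]
```

View pics/s22.png

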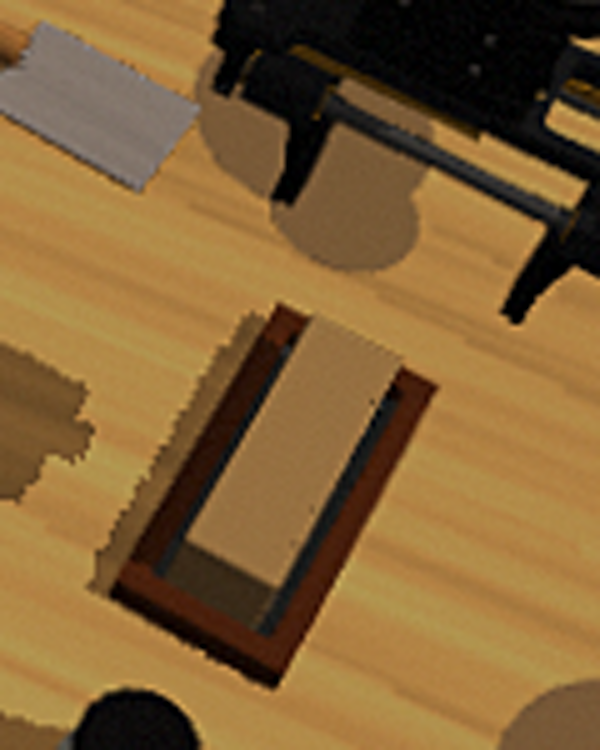

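View pics/s22b.png

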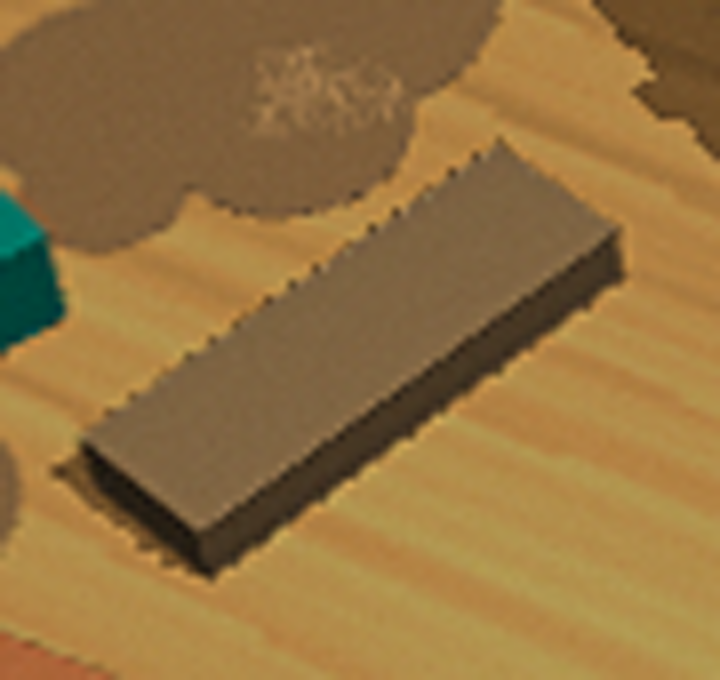

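View pics/t22.png

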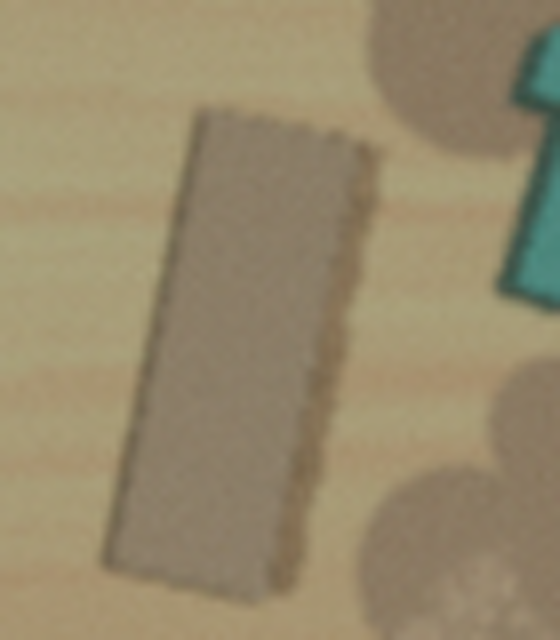

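```bash
python3 -c "
from h import *
s=grab('scene');t=grab('top'); f=lambda p:np.array(p)/8.-.5+np.array((410,230.)); g=lambda p:np.array(p)/8.-.5+np.array((190,150.))
m=[(.09,.03),(.09,-.03),(-.09,-.03),(-.09,.03)]
print(kabsch(m,plane(t,f([(203,110),(360,142),(266,598),(112,565)]),.025)))
print(kabsch([(-.09,-.03),(-.09,.03),(.09,.03),(.09,-.03)],plane(s,g([(500,138),(620,235),(203,532),(84,442)]),.025)))
h=lambda p:np.array(p)/5.-.5+np.array((470,220.))
print('bar',kabsch([(-.07,-.022),(-.07,.022),(.07,.022),(.07,-.022)],plane(s,h([(315,313),(405,362),(276,590),(188,543)]),.045)))
print('bartray',kabsch([(-.088,-.04),(-.088,.04),(.088,.04),(.088,-.04)],plane(s,h([(278,303),(438,387),(277,668),(117,580)]),.015)))
"; python3 go.py .4997 -.3932 .17 76.5
```

```text
(array([ 0.50095206, -0.39540895]), np.float64(-13.14645880341473), array([1.69769093, 0.80157758, 1.7969973 , 0.98279446]))
(array([ 0.49968381, -0.39286557]), np.float64(-13.493431797822657), array([1.99176141, 3.00019483, 1.95014904, 1.74400863]))
bar (array([0.49031856, 0.37671515]), np.float64(-6.314622099351564), array([0.61548916, 0.46631823, 1.86974892, 1.95062261]))
bartray (array([0.48768044, 0.376561  ]), np.float64(-6.734617934824124), array([1.14913731, 0.77256319, 3.23725901, 2.43124622]))
t 55.42 pos [0.4887 0.3749 0.1679] jawang 83.7 tilt [-0.001 -1.     0.002] grip 1.0 F [ 0.2 -0.3  0.7] j7 [ 0.04  0.41 -0.95  1.55  0.34  1.35  0.52]
yaw about tool y deg 7.2
after turn shift mm [-744.3   -1.6 -190. ]
shift now mm [-762.2   -1.4  -95.2]
```

Call:
drive_tool(increments="0 0 0 7 0; -16 0 -4.1 0 0; -32 0 -8.2 0 0; -42 0 -10.8 0 0; -46 0 -11.8 0 0; -46 0 -11.8 0 0; -46 0 -11.8 0 0; -46 0 -11.8 0 0; -46 0 -11.8 0 0; -46 0 -11.8 0 0; -46 0 -11.8 0 0; -46 0 -11.8 0 0; -46 0 -11.8 0 0; -46 0 -11.8 0 0; -46 0 -11.8 0 0; -46 0 -11.8 0 0; -40 0 -10.2 0 0; -30 0 -7.6 0 0; 0 0 0 0 0; 0 0 0 0 0")

```text
time: 57.92
position: [0.5031, -0.3582, 0.1685]
tool_rot: [-1.308, -1.038, 1.036]
ft_force: [-0.6, 0.1, 0.7]
grip_width: 1.0
```

```bash
python3 go.py .5003 -.394 -.012 76.7
```

```text
t 57.92 pos [ 0.5031 -0.3582  0.1685] jawang 76.76 tilt [ 0.001 -1.     0.001] grip 1.0 F [-0.6  0.1  0.7] j7 [ 1.    0.31 -0.51  1.56  0.15  1.32  1.8 ]
yaw about tool y deg 0.06
after turn shift mm [-35.8 180.4  -5.7]
shift now mm [-35.8 180.4  -5.6]
```

Call:
drive_tool(increments="-14 0 -2.5 0 0; -14 0 -2.4 0 0; -7 10 -0.6 0 0; 0 30 0 0 0; 0 35 0 0 0; 0 35 0 0 0; 0 30 0 0 0; 0 20 0 0 0; 0 10 0 0 0; 0 5 0 0 0; 0 0 0 0 0; 0 0 0 0 0; 0 0 0 0 0")

```text
time: 59.55
position: [0.5006, -0.3953, -0.0051]
tool_rot: [-1.312, -1.037, 1.037]
ft_force: [-0.6, -0.1, 0.1]
grip_width: 0.997
```

```bash
python3 go.py .5003 -.394 -.015 76.7; python3 -c "
from h import *
s=grab('scene'); crop(s,160,110,280,230,5,'s23.png')"
```

```text
t 59.55 pos [ 0.5006 -0.3953 -0.0051] jawang 76.7 tilt [-0.001 -1.    -0.001] grip 0.997 F [-0.6 -0.1  0.1] j7 [ 0.99  0.5  -0.46  1.67  0.25  1.02  1.79]
yaw about tool y deg -0.0
after turn shift mm [1.2 9.9 0.6]
shift now mm [1.2 9.9 0.6]
```

View pics/s23.png

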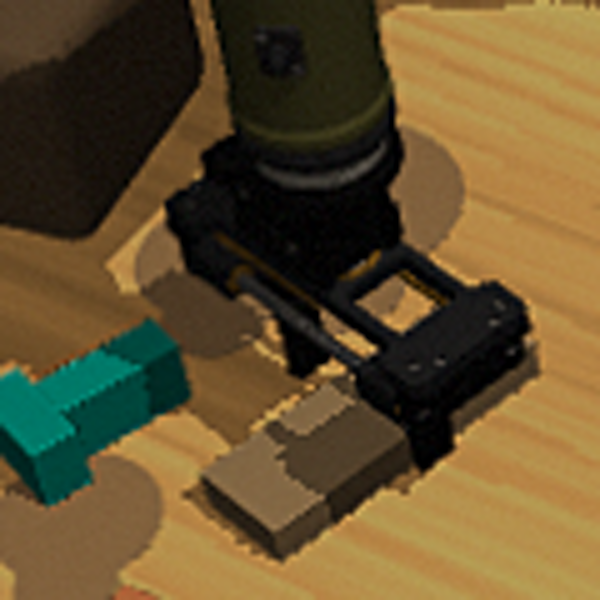

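Straddling the strip (right fingertip at crop px (433,460)). Lower the last 10 mm and close.

Call:
drive_tool(increments="0.6 4 0.4 0 0; 0 4 0 0 0; 0 1.5 0 0 0; 0 0 0 0 30; 0 0 0 0 60; 0 0 0 0 90; 0 0 0 0 120; 0 0 0 0 160; 0 0 0 0 160; 0 0 0 0 160; 0 0 0 0 160", squeeze=45)

```text
time: 60.98
position: [0.4999, -0.3948, -0.0153]
tool_rot: [-1.311, -1.036, 1.037]
ft_force: [-0.2, -2.1, -0.0]
grip_width: 0.684
```

```bash
python3 go.py .626 .199 0.11 96.9
```

```text
t 60.98 pos [ 0.4999 -0.3948 -0.0153] jawang 76.69 tilt [-0.001 -1.    -0.   ] grip 0.684 F [-0.2 -2.1 -0. ] j7 [ 0.99  0.51 -0.46  1.68  0.26  1.01  1.78]
yaw about tool y deg -20.21
after turn shift mm [ 574.2 -125.7 -196.6]
shift now mm [ 606.8 -125.7   14. ]
```

Call:
drive_tool(increments="0 -3 0 0 170; 0 -6 0 0 170; 0 -12 0 0 170; 0 -20 0 0 170; 0 -22 0 0 170; 0 -22 0 0 170; 0 -22 0 0 170; 0 -22 0 0 170; 0 -18 0 0 170; 0 -10 0 0 170; 0 -3 0 0 170; 0 0 0 0 170; 0 0 0 0 170")

```text
time: 62.6
position: [0.4994, -0.3939, 0.1435]
tool_rot: [-1.308, -1.036, 1.037]
ft_force: [0.3, 0.2, -3.7]
grip_width: 0.686
```

```bash
python3 go.py .626 .199 0.145 96.9; python3 -c "
from h import *
s=grab('scene'); crop(s,150,80,290,230,5,'s24.png')"
```

```text
t 62.6 pos [ 0.4994 -0.3939  0.1435] jawang 76.7 tilt [ 0.001 -1.     0.002] grip 0.686 F [ 0.3  0.2 -3.7] j7 [ 1.02  0.36 -0.49  1.54  0.18  1.28  1.84]
yaw about tool y deg -20.2
after turn shift mm [ 573.4   -1.3 -196.9]
shift now mm [606.1  -1.   13.2]
```

View pics/s24.png

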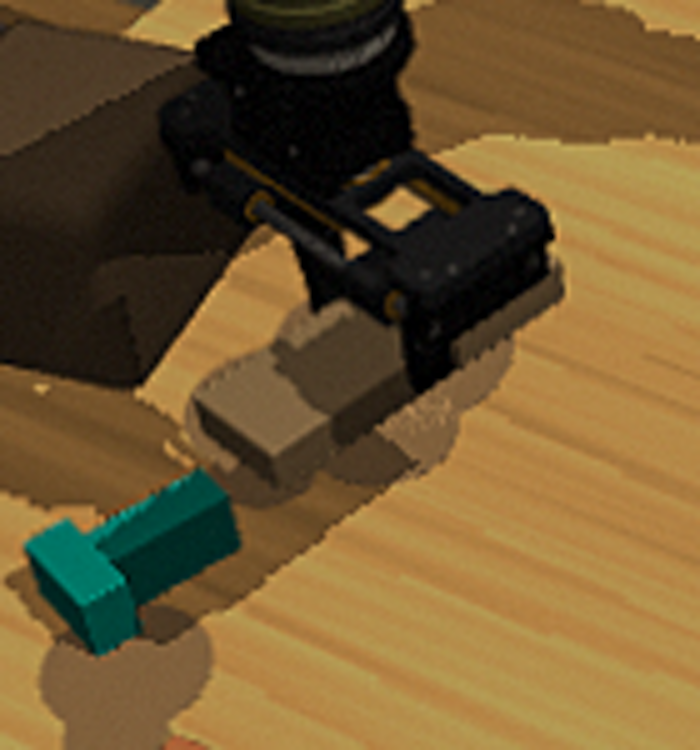

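Call:
drive_tool(increments="0 0 0 -6.2 170; 0 0 0 -8 170; 0 0 0 -6 170; 12 0 -4.1 0 170; 24 0 -8.2 0 170; 36 0 -12.4 0 170; 40 0 -13.7 0 170; 40 0 -13.7 0 170; 40 0 -13.7 0 170; 40 0 -13.7 0 170; 40 0 -13.7 0 170; 40 0 -13.7 0 170; 40 0 -13.7 0 170; 40 0 -13.7 0 170; 40 0 -13.7 0 170; 40 0 -13.7 0 170; 36 0 -12.4 0 170; 24 0 -8.2 0 170; 0 0 0 0 170; 0 0 0 0 170")

```text
time: 65.15
position: [0.6162, 0.1561, 0.1444]
tool_rot: [-1.15, -1.297, 1.299]
ft_force: [-0.1, -1.0, -4.9]
grip_width: 0.685
```

```bash
python3 go.py .626 .199 0.145 96.9
```

```text
t 65.15 pos [0.6162 0.1561 0.1444] jawang 96.92 tilt [-0.001 -1.     0.001] grip 0.685 F [-0.1 -1.  -4.9] j7 [ 0.32  0.43 -0.79  1.53  0.31  1.31  1.18]
yaw about tool y deg 0.02
after turn shift mm [ 41.4  -0.6 -14.9]
shift now mm [ 41.4  -0.6 -14.9]
```

Call:
drive_tool(increments="18 0 -6.5 0 170; 14 0 -5 0 170; 7 10 -2.5 0 170; 2 20 -0.7 0 170; 0 25 0 0 170; 0 30 0 0 170; 0 25 0 0 170; 0 15 0 0 170; 0 9 0 0 170; 0 3 0 0 170; 0 0 0 0 170; 0 0 0 0 170; 0 0 0 0 170")

```text
time: 66.78
position: [0.6271, 0.1984, 0.0082]
tool_rot: [-1.151, -1.298, 1.297]
ft_force: [0.1, -1.0, -4.0]
grip_width: 0.683
```

```bash
python3 go.py .626 .199 -0.0103 96.9; python3 -c "
from h import *
s=grab('scene'); crop(s,370,240,490,390,5,'s25.png')"
```

```text
t 66.78 pos [0.6271 0.1984 0.0082] jawang 96.9 tilt [-0.    -1.    -0.001] grip 0.683 F [ 0.1 -1.  -4. ] j7 [ 0.2   0.6  -0.73  1.6   0.43  1.11  1.05]
yaw about tool y deg -0.0
after turn shift mm [ 0.7 18.5  1. ]
shift now mm [ 0.7 18.5  1. ]
```

View pics/s25.png

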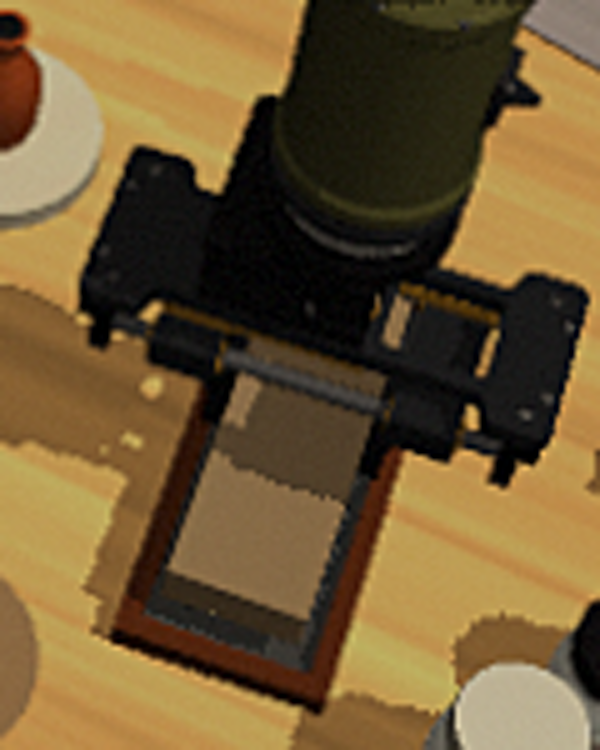

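```bash
python3 -c "
from h import *
s=grab('scene'); f=lambda p:np.array(p)/5.-.5+np.array((370,240.))
o=np.array([.626,.199]);a=np.radians(6.9);Rm=np.array([[np.cos(a),-np.sin(a)],[np.sin(a),np.cos(a)]])
print((plane(s,f([(160,598),(302,642)]),.0235)[:,:2]-o)@Rm)
print((plane(s,f([(168,573),(312,619)]),.0485)[:,:2]-o)@Rm)
print((plane(s,f([(112,633),(322,700)]),.013)[:,:2]-o)@Rm, (plane(s,f([(146,612),(306,668)]),.013)[:,:2]-o)@Rm)
"
```

```text
[[ 0.09042299 -0.02963274]
 [ 0.08763565  0.03040851]]
[[ 0.0912693  -0.02867596]
 [ 0.08918299  0.03126748]]
[[ 0.10763628 -0.04369861]
 [ 0.10405616  0.04529744]] [[ 0.0933614  -0.03363421]
 [ 0.09287511  0.03523753]]
```

Call:
drive_tool(increments="0 5 0 0 170; 0 4 0 0 170; 0 3 0 0 170; 0 2 0 0 170; 0 1.5 0 0 170; 0 1 0 0 170; 0 0 0 0 170; 0 0 0 0 170")

```text
time: 67.88
position: [0.6268, 0.1983, -0.0089]
tool_rot: [-1.15, -1.297, 1.297]
ft_force: [-1.0, 0.7, -4.0]
grip_width: 0.687
```

Call:
drive_tool(increments="0 1 0 0 170; 0 0.7 0 0 170; 0 0.5 0 0 170; 0 0 0 0 170; 0 0 0 0 170")

```text
time: 68.5
position: [0.6267, 0.1983, -0.0103]
tool_rot: [-1.15, -1.297, 1.298]
ft_force: [-2.9, -1.7, 6.3]
grip_width: 0.685
```

Call:
drive_tool(increments="0 0 0 0 60; 0 0 0 0 40; 0 0 0 0 20; 0 0 0 0 20; 0 -5 0 0 20; 0 -15 0 0 0; 0 -30 0 0 0; 0 -35 0 0 0; 0 -40 0 0 0; 0 -40 0 0 0; -30 -10 0 0 0; -30 0 30 0 0; -30 0 30 0 0; -30 0 30 0 0; 0 0 0 0 0; 0 0 0 0 0")

```text
time: 70.5
position: [0.5524, 0.0691, 0.165]
tool_rot: [-1.151, -1.299, 1.297]
ft_force: [0.3, -0.3, -0.6]
grip_width: 1.0
```

```bash
python3 go.py .626 .199 0.15; python3 -c "
from h import *
s=grab('scene','s26.png'); t=grab('top','t26.png')"
```

```text
t 70.5 pos [0.5524 0.0691 0.165 ] jawang 96.92 tilt [-0.    -1.    -0.002] grip 1.0 F [ 0.3 -0.3 -0.6] j7 [ 0.55  0.22 -0.82  1.71  0.17  1.29  1.39]
shift now mm [120.1  15.1 -88.7]
```

View pics/s26.png

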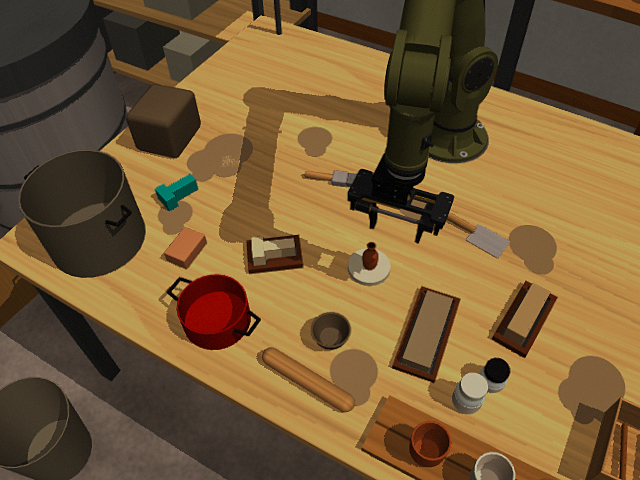

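View pics/t26.png

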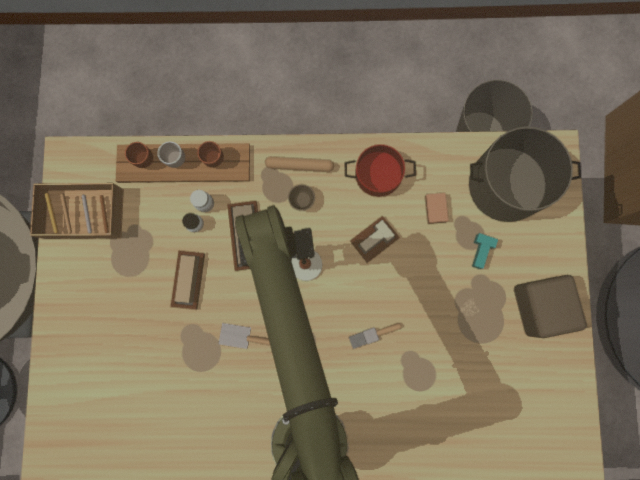

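```bash
python3 -c "
from h import *
s=grab('scene'); crop(s,340,230,480,390,4.5,'s27.png')
print('vase lip',plane(s,[(371,245)],.09))"
```

```text
vase lip [[0.53237512 0.01226222 0.09      ]]
```

View pics/s27.png

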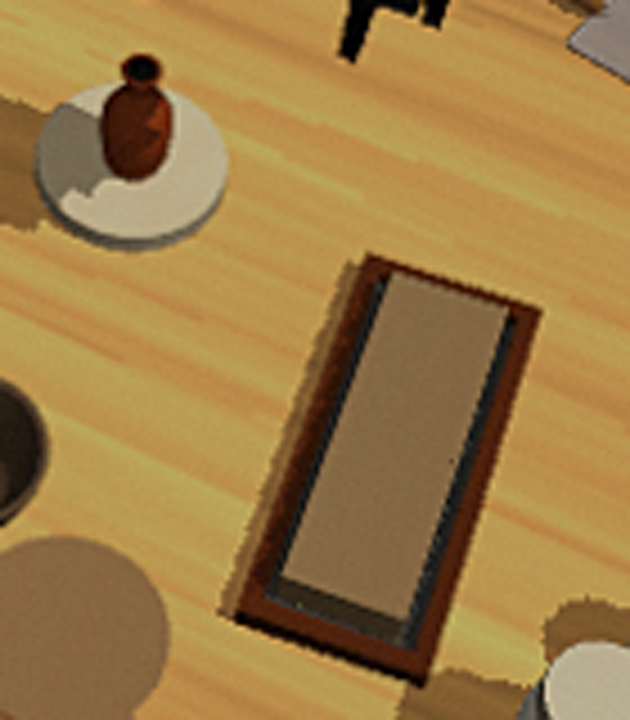

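All four parts are in place: the vase lip lies about 1 mm from the bat's centre, the strip is flat in its recess, and the robot is clear of everything. Handing in.

```bash
python3 -c "
from bench import workorder
print(workorder.close_job())"
```

```text
the job is handed in; nothing more can be done
None
```

I took the stack apart from the top down and put all four parts in their places. I handed the job in at about 71 s with the arm clear of everything. No verdict was reported, so these are my own camera checks from just before:

| Part | Where it is | Last check |
|---|---|---|
| Vase | Upright on the bat | Lip about 1 mm from the bat's centre |
| T prop | Seated in the cutout | Within about 1 mm, aligned within 0.5° |
| Square bar | In the smaller tray | About 3 mm off centre, aligned within 0.5°, clear of the tray walls all round |
| Strip | In the larger tray | About 1 mm off when measured just above the tray; looked flat and centred afterwards |

I judged that each part was on its floor from the touch-down force and height. The T prop, bar and strip touched within a millimetre of the height I expected. The raw bowl and the turquoise look-alike were not touched and look unmoved; I did not measure them again.

**Disagreements:**
- **Finger length:** the reported TCP is about 27 mm below the real fingertips. I saw it in the pictures, confirmed it by touching the bare bench lightly (up to 27 N on the wrist), and set the later grasp heights to match. The first vase grip was too high because of this, so I released the vase and gripped it again lower before lifting.
- **Camera views:** the two views differed by 1 to 3 mm on the measured positions, which is less than the clearances.

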